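# Unmould a chocolate bunny

### The arm

A 6-joint arm with a two-finger parallel gripper is mounted at the origin on a cart in front of the work surface, level with it; the furniture and walls round the work are solid. World frame = base frame: x ahead of the robot, y to its left, z up, the work surface at z = 0. Lengths are in m, angles in rad, forces in N, time in s.
With the tool pointing down it reaches from about 0.35 to 0.775 m from the base axis. Payload 5.5 kg.
Tool frame: the origin (TCP) lies at the very end of the fingers, on their centre line; the grasp point (between the pads) lies 19 mm behind it; z points along the fingers, y is the line along which they close (so a half turn about z gives the same grasp; the last joint's range is limited). The gripper opens to 85 mm and grips with 20 to 120 N. Pads are 22 mm wide; open, the fingers measure 114 mm over their backs; the gripper's body (76 mm by 85 mm) begins 54 mm behind the grasp point. The pads swing forward as they close: fully open they stand 13 mm farther back than shut.
Start: joints at [0.995, 0.313, 0.046, 1.304, 0, 1.431], TCP at [0.243, 0.521, 0.195] pointing down, gripper open.
Joint ranges: [-2.76, 2.76], [-0.86, 1.69], [-1.03, 1.26], [-2.2, 2.34], [-1.47, 1.5], [-3.14, 3.14]. Speed limits (rad/s): [2.57, 2.57, 3.14, 3.14, 3.14, 3.14].

### API

Orientations are given as a unit quaternion [x, y, z, w].
In Python, from workcell import manip, capture, order gives the robot as it stands.
- The arm moves only by the tool servo_tool, never from a script. Its argument "commands" is a list that holds one entry, the list of rows, each a list of 4 numbers: the shift along the tool's x, y, z in units of 200 mm (1.0 is 200 mm), then the turn about the tool's z in units of 360 degrees (1.0 is 360 degrees). A call has exactly 5 rows; each row is the pose to reach, as a shift and turn from the pose commanded when the call began, along the tool's axes at that moment, turning the shorter way round; what a row does not reach only later rows make up. A row lasts 1/10 s, in which the tool goes at most 50 mm and 8.59 degrees, less where a joint would pass 70% of its speed; a pose out of reach is approached as far as the arm can. A call with a number of a shift or a turn outside -1 to 1 is refused whole. A call with a gripper value outside its range is refused whole. "jaw" is the opening, from -1 (shut) to 1 (fully open), set as the call begins (left out, the last holds). The fingers move at their own pace and stop on an object; "squeeze" is the grip in N (left out, the last holds). Time passes only in rows, so rows that repeat a pose let the fingers close, or fill a call up. It gives the time, the measured TCP pose, the force, the opening and the grip force at its end, in the units of the state.
- manip.get_state(): the state, without advancing time (a new reading comes with each control period).
- capture(name): name is "side" or "top"; returns a dict with "image" (384x512x3 uint8, blue, green, red), "range_z" (384x512 float32, m along the optical axis (not along the pixel's ray), 0 where there is no reading), "K" (3x3 intrinsics, pixels), "distortion" ([k1, k2, p1, p2, k3] as OpenCV has them; the pictures are not rectified), "R" (3x3) and "t" (3): a world point X has camera coordinates R X + t. Camera axes: x right, y down, z forward; pixel columns grow to the right and rows downward; lengths in m; the calibration is good to about 2 mm. A picture is of the moment at which its call begins.
- order.sign_off(): hands the job in; it is judged then, once.
The state is a dict: "clock": time; "q": joint angles; "joint_velocities": joint speeds; "tau": joint torques, N m; "ee_pos": TCP position; "ee_rot": TCP orientation; "ft_force": force on the tool from outside, world axes, zero at the start; "moment": the same for the moment, N m; "gripper_width": finger opening in m; "gripper_force": force on a finger pad.
Only numpy, scipy, OpenCV 4.12 (cv2) and the standard library are available. Lean on these libraries where they do the work, as an engineer would, in place of code of your own. Each camera call takes 0.05 s, during which the arm holds its last target. There are 200 camera calls.

### The job

Open the pale blue chocolate mould by swinging up its lid, which has a black handle, until the lid leans back past upright and stays there. Lift the brown chocolate bunny out of its cavity, lay it down flat on its back on the chopping board and let go of it; then take it up again and stand it upright with its whole foot on the board. Set it down gently both times, do not drop it or let it topple, and leave the white chocolate bunny and the two small jars where they are and the mould open.

Things in the scene. Friction and masses are not known exactly. Their poses are not given: they have to be found in the camera images.
- mould: lower half of a hinged chocolate mould: pale blue plastic block 104 (x) x 176 (y) mm, top face 38 mm high, fixed; origin under its centre, y axis from handle end to hinge end. In its top is a bunny-shaped cavity (2 mm play, floor 12 mm above the worktop) in which the brown bunny lies face up, ears toward the hinge, 14 mm of it standing above the top face
- lid (a joint): opening angle (rad) of the mould's lid, a pale blue shell with a bunny-shaped bulge, 104 x 176 mm, up to 21 thick; stiff hinge, stays where it is left: 0 closed, 1.57 upright, 1.85 stop. Turns about the mould's x axis through point lid_hinge; about 3 N at the handle
- lid_hinge (a point): middle of the hinge line: in the mould's frame at (0, 88, 38) mm; does not move with the lid
- lid_handle (a point): middle of the lid's black handle: round bar 12 mm thick, parallel to the hinge, 60 mm free between its two end arms, with a 29 mm gap to the lid's free edge; 211 mm from the hinge; 46 mm above the worktop with the lid closed
- bunny: brown chocolate bunny 141 mm tall, 56 wide, 40 thick, 110 to 230 g. Origin: centre of its flat 56 x 40 foot face, mid-thickness (20 mm above what it lies on). x from feet to ears, y across, z out of its face. Body: flat sides 56 apart, x 0 to 65 mm; head 46 wide, 36 thick, x 72 to 110; ears 18 thick beyond. Centre of mass near x = 57
- board: wooden chopping board 180 (its x) x 260 (its y) x 22 mm high, fixed; origin under its centre on the worktop
- white_bunny: finished bunny of white chocolate, the same shape, standing upright at one end of the board; 44 x 56 mm on plan, 141 mm tall; origin in the centre of its foot, z up. Must be left alone
- red_jar: small jar with red band and grey lid, 46 mm diameter, 40 high, on the worktop behind; origin under its centre. Must be left alone
- green_jar: small jar with green band and grey lid, 46 mm diameter, 40 high, on the worktop behind; origin under its centre. Must be left alone
- cutouts (a point): point midway between the mould's two finger cut-outs, at mid-thickness of the bunny lying there (mould frame 0, -20, 32 mm). The cut-outs lie either side of the bunny's body, 34 mm wide along the mould's y, reaching from 28 to 52 mm out along its x (open outward), down to 12 mm above the worktop: the body, 56 wide, can be gripped there across the mould's x

How it is judged:
By the outcome, as a careful person would: the job done as asked, in the order asked, and still so for the second after the job is handed in, with the robot touching nothing.
It also fails if it takes over 72 s, if anything falls off the work surface, if the arm or the gripper's body presses on something with over 40 N, if the wrist force passes 120 N, or if a joint passes its speed limit or range.

## Working session

There is one attempt and no reset: what is moved stays moved. The work goes in short steps, Python scripts to look and compute and a tool call to move; the robot and the scene stay as the last step left them, time stands still between calls to the robot, and variables do not carry over. Pictures are saved under pics/ and viewed, at most 10 in all, crops included, and the job is handed in when it is done.

Besides the shell and the picture viewer there is one more tool, called as name(argument=value, ...), one argument or row to a line, values as JSON. servo_tool: Moves the arm, as the interface text tells. Shifts and turns lie within -1 to 1; 1 stands for 200 mm of shift or 360 degrees of turn. Its arguments: {"type":"object","properties":{"commands":{"type":"array","items":{"type":"array","items":{"type":"array","items":{"type":"number"}}}},"jaw":{"type":"number"},"squeeze":{"type":"number"}},"required":["commands"]}

```bash
ls; mkdir -p pics; python3 - <<'E'
from workcell import manip, capture, order
import cv2,numpy as np
s=manip.get_state(); print({k:np.round(v,3) for k,v in s.items()})
for n in("top","side"):
    c=capture(n); np.savez(f"{n}0.npz",**c); cv2.imwrite(f"pics/{n}0.png",c["image"]); print(n,c["K"],c["distortion"],c["R"],c["t"])
a=cv2.imread("pics/top0.png");b=cv2.imread("pics/side0.png")
cv2.imwrite("pics/both0.png",cv2.resize(np.vstack([a,b]),(400,600)))
E
```

```text
pics
{'clock': np.float64(0.0), 'q': array([ 0.995,  0.314,  0.045,  1.304, -0.   ,  1.431]), 'joint_velocities': array([ 0.001,  0.001, -0.   , -0.   ,  0.002, -0.001]), 'tau': array([ 1.0000e-03, -4.8062e+01,  2.9853e+01,  1.9000e-02, -0.0000e+00,
        0.0000e+00]), 'ee_pos': array([0.242, 0.521, 0.194]), 'ee_rot': array([ 0.216,  0.976, -0.001, -0.   ]), 'ft_force': array([-0.668,  0.34 , -0.871]), 'moment': array([ 0.022, -0.024,  0.031]), 'gripper_force': np.float64(0.0), 'gripper_width': np.float64(0.086)}
top [[405.95749632   0.         249.93146492]
 [  0.         405.95749632 189.49303936]
 [  0.           0.           1.        ]] [-0.14907228  0.          0.          0.          0.        ] [[-0.02592505 -0.99963052  0.00816757]
 [-0.99890925  0.02558721 -0.0390589 ]
 [ 0.03883548 -0.00917126 -0.99920353]] [0.16038438 0.58929893 0.88137332]
side [[491.99217275   0.         254.46418557]
 [  0.         491.99217275 192.41438867]
 [  0.           0.           1.        ]] [-0.19880727  0.          0.          0.          0.        ] [[ 0.92411347 -0.38179057 -0.0158193 ]
 [-0.24743613 -0.56633844 -0.78615274]
 [ 0.29118663  0.73040861 -0.61782976]] [-0.49753335  0.274073    1.05014738]
```

View pics/top0.png

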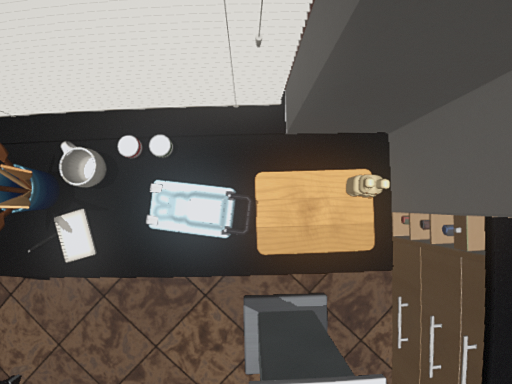

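View pics/side0.png

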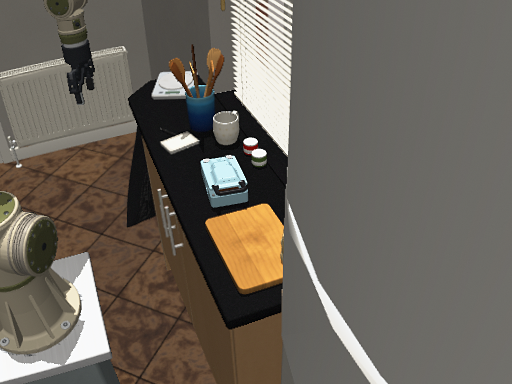

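The top view shows the closed mould at about (192,208) with its hinge at the left and handle at (240,212). The board is at (315,212) with the white bunny at (368,186), and the jars are at (130,146) and (161,146). In the side view a tall cabinet partly hides the board.

```bash
cat > h.py <<'E'
import numpy as np,cv2
from workcell import manip,capture,order
def cloud(c):
    "world point per pixel (HxWx3)"
    h,w=c["range_z"].shape
    uv=np.stack(np.meshgrid(np.arange(w),np.arange(h)),-1).reshape(-1,1,2).astype(np.float64)
    n=cv2.undistortPoints(uv,c["K"],c["distortion"]).reshape(h,w,2)
    z=c["range_z"].astype(float)[...,None]
    P=np.concatenate([n*z,z],-1)
    P=(P-c["t"])@c["R"]; P[c["range_z"]==0]=np.nan
    return P
def hsv(c): return cv2.cvtColor(c["image"],cv2.COLOR_BGR2HSV)
def rect(xy):
    (cx,cy),(a,b),t=cv2.minAreaRect((xy*1000).astype(np.float32)); return np.round([cx,cy,a,b,t],1)
def state():
    s=manip.get_state(); print({k:np.round(s[k],3).tolist() for k in("clock","q","ee_pos","ee_rot","ft_force","gripper_width","gripper_force")}); return s
E
python3 - <<'E'
from h import *
for n in("top","side"):
    c=dict(np.load(f"{n}0.npz")); P=cloud(c); H=hsv(c)
    inw=(P[...,0]>.3)&(P[...,0]<.85)&(P[...,1]>-.4)&(P[...,1]<.6)&(P[...,2]<.25)
    wt=inw&(H[...,2]<30)&(P[...,2]>-.02)
    print(n,"worktop z",np.nanmedian(P[wt][:,2]))
    blue=inw&(H[...,0]>82)&(H[...,0]<110)&(H[...,1]>25)&(H[...,2]>110)&(P[...,2]>.03)&(P[...,1]>.1)&(P[...,1]<.42)
    p=P[blue]; print("blue",len(p),rect(p[:,:2]),np.percentile(p[:,2],[2,25,50,75,98]).round(4))
    tan=inw&(H[...,0]>8)&(H[...,0]<22)&(H[...,1]>120)&(P[...,2]>.012)&(P[...,2]<.035)&(P[...,1]<.13)
    p=P[tan]; print("board",len(p),rect(p[:,:2]),np.percentile(p[:,2],[2,50,98]).round(4))
    hd=inw&(H[...,2]<70)&(P[...,2]>.025)&(P[...,2]<.07)&(P[...,1]>.08)&(P[...,1]<.3)
    p=P[hd]; print("handle",len(p),rect(p[:,:2]),np.percentile(p[:,2],[2,50,98]).round(4))
    wb=inw&(P[...,2]>.08)&(P[...,1]<-.0); p=P[wb]; print("wb",len(p),p.min(0),p.max(0),np.median(p,0)) if len(p) else 0
    j=inw&(P[...,2]>.03)&(P[...,2]<.05)&(P[...,0]>.64)&(P[...,1]>.2); p=P[j]; print("jar",len(p),p.min(0),p.max(0)) if len(p) else 0
E
python3 - <<'E'
import cv2
a=cv2.imread("pics/top0.png")[160:260,130:390]
cv2.imwrite("pics/crop0.png",cv2.resize(a,None,fx=3,fy=3,interpolation=2))
E
```

```text
top worktop z -0.0008617077233057202
blue 1714 [555.7 271.5 177.3 105.3  81.8] [0.0393 0.0526 0.06   0.0664 0.0759]
board 8729 [5.418e+02 2.000e+00 1.810e+02 2.563e+02 4.000e-01] [0.0168 0.0201 0.0234]
handle 20 [542.7 179.5  18.8  80.9  83.2] [0.0657 0.0694 0.07  ]
wb 6293 [ 0.53395965 -0.18675833  0.080009  ] [ 7.21050005e-01 -2.13251256e-04  2.49998426e-01] [ 0.65506817 -0.1795117   0.16920036]
jar 1274 [0.64009209 0.20109773 0.03000157] [0.79070072 0.59997814 0.04978856]
side worktop z 0.0012397631100657667
blue 1192 [553.4 266.6 184.6 105.8  81.5] [0.0328 0.0538 0.0641 0.0722 0.0799]
board 4808 [5.393e+02 1.000e-01 2.594e+02 1.816e+02 8.990e+01] [0.0166 0.0219 0.0256]
handle 51 [539.1 195.   21.4  95.4  81.1] [0.0395 0.0476 0.0697]
wb 30 [ 0.57083422 -0.09097685  0.08075223] [ 0.57801578 -0.07106715  0.11919925] [ 0.57357648 -0.08110245  0.0915498 ]
jar 529 [0.64113613 0.31230579 0.03000769] [0.80017763 0.59946403 0.04990991]
```

View pics/crop0.png

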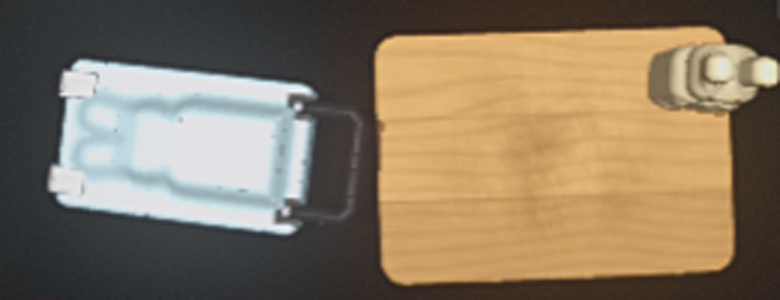

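The crop shows the handle bar at about crop (350,165), which is top pixel (247,215). The bulge's ears point left, toward the hinge.

```bash
cat >> h.py <<'E'
def ray(c,uv,z):
    n=cv2.undistortPoints(np.array([[uv]],float),c["K"],c["distortion"]).ravel()
    d=c["R"].T@np.array([*n,1]); o=-c["R"].T@c["t"]; return o+d*(z-o[2])/d[2]
def plan(x,y,z,yaw=None):
    "shift in tool axes (units) from measured TCP to x,y,z; yaw: wanted tool-y angle, deg (mod 180)"
    from scipy.spatial.transform import Rotation as R
    s=manip.get_state(); Rm=R.from_quat(s["ee_rot"]).as_matrix()
    d=Rm.T@(np.array([x,y,z])-s["ee_pos"])/.2; ty=np.degrees(np.arctan2(Rm[1,1],Rm[0,1]))
    t=0 if yaw is None else -((yaw-ty+90)%180-90)/360
    print("units",d.round(4),"turn",round(t,4),"toolY",ty.round(2),"tcp",np.round(s["ee_pos"],4),"F",np.round(s["ft_force"],1),"w",round(float(s["gripper_width"]),4),"g",round(float(s["gripper_force"]),1),"t",s["clock"])
E
python3 - <<'E'
from h import *
c=dict(np.load("top0.npz"))
print("handle",ray(c,(247,214),.046), "wb foot",ray(c,(352,186),.022),"cupboard")
g=c["image"][214:217,238:254].max(-1); print(g)
H=hsv(c); P=cloud(c)
m=((H[...,0]>82)&(H[...,0]<110)&(H[...,1]>25)&(H[...,2]>110)).astype(np.uint8); m[:170]=0;m[250:]=0;m[:,:140]=0;m[:,245:]=0
q=np.argwhere(m)[:,::-1]; print("flange rays", rect(np.array([ray(c,p,.044)[:2] for p in q])))
plan(.5374,.148,.12,81.8)
E
```

```text
handle [0.54036317 0.15298508 0.046     ] wb foot [ 0.59473766 -0.07910385  0.022     ] cupboard
[[59 61 63 62 63 67 65 65 72 92 94 76 66 67 67 64]
 [61 61 61 65 63 65 62 65 71 96 93 75 67 66 65 64]
 [61 62 62 62 65 63 63 66 70 76 77 71 67 64 63 61]]
flange rays [555.4 270.5 177.7 106.9  81.8]
units [-2.1238 -1.0668  0.3723] turn -0.0466 toolY 65.03 tcp [0.2425 0.5208 0.1942] F [ 0.3 -0.9  0.2] w 0.0853 g 0.0 t 0.1
```

servo_tool(
  commands=[
    [[-0.2,-0.1,0,-0.0467],[-0.4,-0.2,0,-0.0467],[-0.6,-0.3,0,-0.0467],[-0.8,-0.4,0,-0.0467],[-1.0,-0.5,0,-0.0467]],
  ],
  jaw=-0.25,
  squeeze=45,
)

```text
clock: 0.6
ee_pos: [0.3824, 0.3446, 0.1947]
ee_rot: [0.071, 0.997, -0.0, -0.0]
ft_force: [0.7, 0.3, -0.5]
gripper_width: 0.0319
gripper_force: 0.0
```

```bash
python3 -c "
from h import *
plan(.538,.150,.12,81.8);state()"
```

```text
units [-0.9082 -0.853   0.3732] turn 0.0002 toolY 81.86 tcp [0.3824 0.3446 0.1947] F [ 0.7  0.3 -0.5] w 0.0319 g 0.0 t 0.6
{'clock': 0.6, 'q': [0.577, 0.197, -0.108, 1.266, 0.0, 0.719], 'ee_pos': [0.382, 0.345, 0.195], 'ee_rot': [0.071, 0.997, -0.0, -0.0], 'ft_force': [0.702, 0.329, -0.47], 'gripper_width': 0.032, 'gripper_force': 0.0}
```

servo_tool(
  commands=[
    [[-0.18,-0.17,0,0],[-0.36,-0.34,0,0],[-0.54,-0.51,0.0,0],[-0.72,-0.68,0.05,0],[-0.9,-0.85,0.15,0]],
  ],
)

```text
clock: 1.1
ee_pos: [0.5357, 0.1534, 0.1672]
ee_rot: [0.071, 0.997, 0.0, 0.001]
ft_force: [0.7, 0.2, 0.3]
gripper_width: 0.032
gripper_force: 0.0
```

servo_tool(
  commands=[
    [[0,0,0.15,0],[0,0,0.22,0],[0,0,0.22,0],[0,0,0.22,0],[0,0,0.22,0]],
  ],
)

```text
clock: 1.6
ee_pos: [0.5343, 0.1557, 0.1236]
ee_rot: [0.071, 0.997, 0.0, 0.001]
ft_force: [0.2, 0.5, -0.0]
gripper_width: 0.0323
gripper_force: 0.0
```

```bash
python3 -c "
from h import *
plan(.538,.150,.030,81.8)
c=capture('top');d=capture('side')
np.savez('t1.npz',**c)
a=cv2.resize(c['image'][160:260,180:330],(600,400),interpolation=2);b=cv2.resize(d['image'][110:230,150:300],(500,400),interpolation=2)
v=np.hstack([a,b]);cv2.imwrite('pics/h1.png',cv2.resize(v,(800,291)))"
```

```text
units [-0.0216 -0.0259  0.4682] turn 0.0002 toolY 81.88 tcp [0.5343 0.1557 0.1236] F [ 0.2  0.5 -0. ] w 0.0323 g 0.0 t 1.6
```

View pics/h1.png

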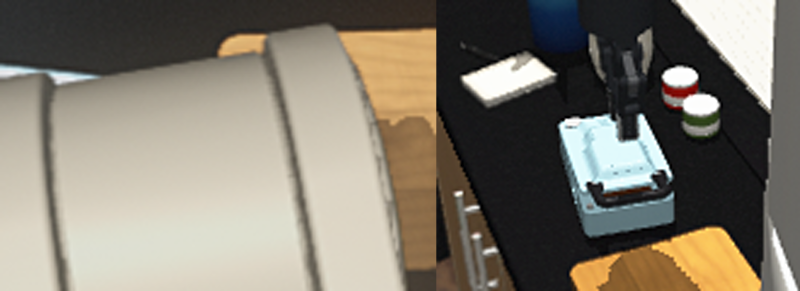

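The side view shows the handle bar at about pixel (231,190), with the gripper above and behind it. In the top view the arm hides the handle. I'll check the bar against the side ray.

```bash
python3 -c "
from h import *
c=dict(np.load('side0.npz'));g=c['image'].max(-1)
print(g[180:200,222:242:2])
for v in (186,188,190,192): print(v,ray(c,(231,v),.046).round(4))
print(c['K']@(c['R']@np.array([.538,.150,.046])+c['t'])/ (c['R']@np.array([.538,.150,.046])+c['t'])[2])
"
```

```text
[[231 224 223 174 224 223 226 225 229 160]
 [223 160 224 226 225 224 229 239 244 200]
 [224 228 224 229 239 244 249 253 143  24]
 [230 239 248 249 252 251 251 252 153  26]
 [249 251 251 251 250 247 252 255 255  17]
 [252 251 249 252 254 255 238 174 152  81]
 [251 255 255 237 187 150 144 134 121 162]
 [232 182 148 145 130  70  59  49  73 168]
 [146 137  71  59  50  50  52  47  44  28]
 [ 60  50  51  52  45  47  37  57  80  61]
 [ 52  47  47  41  57  81  63  40  30  29]
 [ 38  58  83  67  41  31  29  25  16  15]
 [ 68  43  33  29  25  17  19  23  51  66]
 [ 31  24  19  16  23  51  66  98 182 164]
 [ 16  25  38  67  93 186 168 132 111 113]
 [ 67  95 142 173 133 113 114 115 115 114]
 [177 134 117 109 114 113 113 114 115 114]
 [109 114 114 115 116 115 114 115 115 112]
 [114 114 114 114 114 114 113 115 114 113]
 [114 114 114 115 114 114 113 112 113 114]]
186 [0.5561 0.2079 0.046 ]
188 [0.553  0.1995 0.046 ]
190 [0.55   0.1913 0.046 ]
192 [0.5469 0.1831 0.046 ]
[232.17213622 199.9926674    1.        ]
```

```bash
python3 -c "
from h import *
u=np.array([.1426,.9898]);o=np.array([.5555,.2705])
for n in('top','side'):
    c=dict(np.load(n+'0.npz'));P=cloud(c);H=hsv(c)
    m=(H[...,0]>82)&(H[...,0]<110)&(H[...,1]>25)&(H[...,2]>110)&(P[...,2]>.03)&(P[...,2]<.1)&(P[...,1]>.1)&(P[...,1]<.42)
    p=P[m];s=(p[:,:2]-o)@u;w=(p[:,:2]-o)@np.array([.9898,-.1426])
    for a in np.arange(-.09,.09,.02):
        k=(s>a)&(s<a+.02)&(abs(w)>.034); k2=(s>a)&(s<a+.02)&(abs(w)<.02)
        print(n,round(a+.01,3),k.sum(),np.median(p[k][:,2]).round(4),np.median(p[k2][:,2]).round(4))
c=dict(np.load('side0.npz'));cv2.imwrite('pics/lid.png',cv2.resize(c['image'][145:215,190:260],(700,600)[::-1],interpolation=2))
# two-ray intersection for bar
A=dict(np.load('top0.npz'))
a0,a1=ray(A,(247.5,214.5),0.03),ray(A,(247.5,214.5),.1)
b0,b1=ray(c,(231.5,190.5),0.03),ray(c,(231.5,190.5),.1)
M=np.stack([a1-a0,-(b1-b0)],1);t=np.linalg.lstsq(M,b0-a0,rcond=None)[0];print(a0+(a1-a0)*t[0],b0+(b1-b0)*t[1])
"
```

```text
top -0.08 23 0.0632 0.0657
top -0.06 61 0.0631 0.0739
top -0.04 66 0.0606 nan
top -0.02 61 0.058 nan
top 0.0 49 0.0547 0.0677
top 0.02 27 0.0521 0.0661
top 0.04 27 0.0486 0.0609
top 0.06 25 0.0468 0.0529
top 0.08 22 0.0437 0.0462
side -0.08 63 0.0401 0.0672
side -0.06 64 0.0636 0.0783
side -0.04 55 0.0625 0.0765
side -0.02 45 0.0601 0.0736
side 0.0 45 0.057 0.0712
side 0.02 40 0.0541 0.0684
side 0.04 42 0.0519 0.0616
side 0.06 34 0.0492 0.057
side 0.08 13 0.0466 0.0465
[0.53994875 0.15200625 0.07553463] [0.53844324 0.15253286 0.07556772]
  return _methods._mean(a, axis=axis, dtype=dtype,
  ret = ret.dtype.type(ret / rcount)
```

View pics/lid.png

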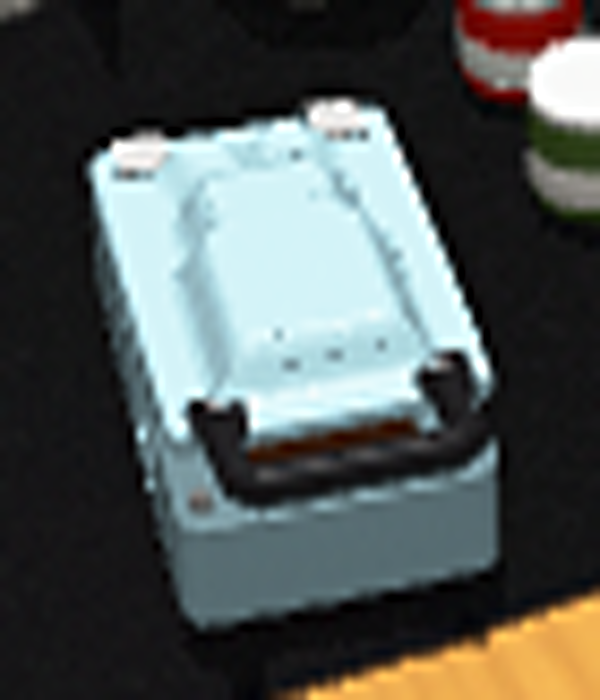

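The side crop shows the lid already slightly ajar, by about 0.13 rad, with brown visible under it. Both views put the bar centre at (0.539, 0.152, 0.0735), which fits the 211 mm radius.

servo_tool(
  commands=[
    [[-0.026,-0.015,0.0,0],[-0.026,-0.015,0.1,0],[-0.026,-0.015,0.2,0],[-0.026,-0.015,0.28,0],[-0.026,-0.015,0.33,0]],
  ],
  jaw=-0.38,
)

```text
clock: 2.2
ee_pos: [0.5382, 0.1514, 0.0556]
ee_rot: [0.071, 0.997, -0.0, -0.0]
ft_force: [0.3, -0.7, 0.2]
gripper_width: 0.0265
gripper_force: 0.0
```

servo_tool(
  commands=[
    [[0,0,0,0],[0,0,0,0],[0,0,0,0],[0,0,0,0],[0,0,0,0]],
  ],
  jaw=-1,
)

```text
clock: 2.7
ee_pos: [0.5389, 0.1516, 0.0571]
ee_rot: [0.071, 0.997, 0.0, 0.001]
ft_force: [-0.2, 0.4, -0.4]
gripper_width: -0.0003
gripper_force: 0.0
```

```bash
python3 -c "
from h import *
plan(.539,.152,.0575,81.8)
import math
t0=.169
for k in range(1,23):
    t=t0+k*.075; print(k,'y %.3f z %.3f'%((211*(math.cos(t0)-math.cos(t)))/200, -211*(math.sin(t)-math.sin(t0))/200),round(t-.038,2))"
```

```text
units [-0.0003  0.0022 -0.0018] turn 0.0001 toolY 81.84 tcp [0.5389 0.1516 0.0571] F [-0.2  0.4 -0.4] w -0.0003 g 0.0 t 2.7
1 y 0.016 z -0.077 0.21
2 y 0.038 z -0.153 0.28
3 y 0.066 z -0.228 0.36
4 y 0.099 z -0.299 0.43
5 y 0.137 z -0.369 0.51
6 y 0.181 z -0.435 0.58
7 y 0.229 z -0.497 0.66
8 y 0.282 z -0.556 0.73
9 y 0.339 z -0.611 0.81
10 y 0.400 z -0.661 0.88
11 y 0.465 z -0.707 0.96
12 y 0.533 z -0.747 1.03
13 y 0.603 z -0.783 1.11
14 y 0.676 z -0.813 1.18
15 y 0.752 z -0.837 1.26
16 y 0.829 z -0.856 1.33
17 y 0.907 z -0.869 1.41
18 y 0.985 z -0.876 1.48
19 y 1.064 z -0.877 1.56
20 y 1.143 z -0.872 1.63
21 y 1.222 z -0.862 1.71
22 y 1.299 z -0.845 1.78
```

The fingers shut fully and missed the bar, so I'll look.

```bash
python3 -c "
from h import *
d=capture('side');np.savez('s2.npz',**d)
cv2.imwrite('pics/s2.png',cv2.resize(d['image'][115:215,180:280],(600,600),interpolation=2))
p=d['R']@np.array([.539,.1516,.0571])+d['t'];print((d['K']@p/p[2]))"
```

```text
[232.13111699 196.2345944    1.        ]
```

View pics/s2.png

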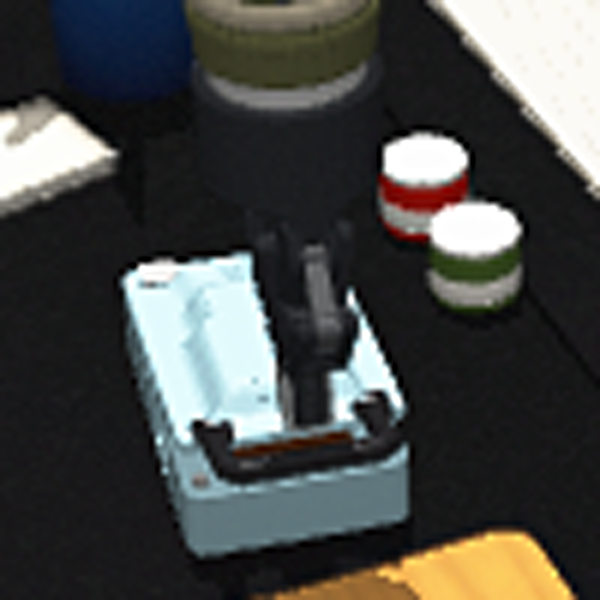

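The closed fingers end at about side pixel (231,186), behind and above the bar. I'll check their depth.

```bash
python3 -c "
from h import *
d=dict(np.load('s2.npz'));P=cloud(d)
for r in range(168,198,2):
    print(r,P[r,231].round(3),d['image'][r,231].max(),'|',P[r,226].round(3),d['image'][r,226].max())
t=dict(np.load('top0.npz'));Q=cloud(t)
print(Q[214,236:256].round(3))
d=dict(np.load('side0.npz'));P=cloud(d);print('side0',P[184:196,231].round(3))
"
```

```text
168 [0.522 0.098 0.187] 45 | [0.522 0.137 0.161] 28
170 [0.521 0.096 0.183] 40 | [0.523 0.14  0.154] 24
172 [0.521 0.096 0.177] 23 | [0.523 0.141 0.146] 13
174 [0.523 0.104 0.165] 23 | [0.524 0.144 0.138] 10
176 [0.528 0.12  0.147] 35 | [0.526 0.153 0.125] 59
178 [0.535 0.141 0.124] 39 | [0.525 0.15  0.122] 67
180 [0.534 0.139 0.12 ] 30 | [0.526 0.156 0.111] 95
182 [0.534 0.138 0.114] 32 | [0.525 0.153 0.107] 147
184 [0.533 0.138 0.108] 34 | [0.538 0.196 0.067] 255
186 [0.534 0.142 0.099] 94 | [0.535 0.187 0.067] 255
188 [0.552 0.196 0.048] 58 | [0.535 0.187 0.06 ] 78
190 [0.537 0.152 0.078] 30 | [0.525 0.158 0.077] 49
192 [0.534 0.143 0.079] 22 | [0.522 0.15  0.078] 31
194 [0.547 0.184 0.038] 161 | [0.52  0.144 0.076] 43
196 [0.546 0.182 0.033] 127 | [0.531 0.18  0.039] 127
[[ 0.54   0.177  0.001]
 [ 0.54   0.175  0.002]
 [ 0.54   0.173  0.   ]
 [ 0.54   0.171  0.003]
 [ 0.54   0.169 -0.001]
 [ 0.54   0.166  0.001]
 [ 0.54   0.164 -0.002]
 [ 0.54   0.162  0.001]
 [ 0.539  0.16  -0.003]
 [ 0.541  0.157  0.074]
 [ 0.541  0.155  0.077]
 [ 0.541  0.153  0.078]
 [ 0.541  0.151  0.078]
 [ 0.541  0.149  0.076]
 [ 0.541  0.147  0.077]
 [ 0.539  0.144  0.   ]
 [ 0.539  0.142 -0.001]
 [ 0.539  0.14   0.004]
 [ 0.539  0.137 -0.001]
 [ 0.539  0.135 -0.001]]
side0 [[0.55  0.189 0.068]
 [0.549 0.187 0.066]
 [0.548 0.183 0.066]
 [0.548 0.182 0.063]
 [0.553 0.201 0.045]
 [0.554 0.203 0.039]
 [0.536 0.148 0.081]
 [0.536 0.149 0.077]
 [0.535 0.147 0.076]
 [0.534 0.146 0.073]
 [0.546 0.182 0.04 ]
 [0.546 0.181 0.038]]
```

Depth shows the real fingertips at z≈0.095 while the reported TCP is 0.057. I'll open, go lower carefully and check again by depth.

servo_tool(
  commands=[
    [[0,0,0,0],[0,0,0,0],[0,0,0,0],[0,0,0.05,0],[0,0,0.1,0]],
  ],
  jaw=-0.38,
)

```text
clock: 3.25
ee_pos: [0.5386, 0.1516, 0.0358]
ee_rot: [0.071, 0.997, 0.0, 0.0]
ft_force: [-0.1, -0.5, -0.4]
gripper_width: 0.0265
gripper_force: 0.0
```

```bash
python3 -c "
from h import *
state()
d=capture('side');P=cloud(d);V=d['image'].max(-1)
np.savez('s3.npz',**d)
for r in range(170,198,2):
    print(r,*[f'{P[r,c].round(3)} {V[r,c]} |' for c in (225,229,232,235)])
"
```

```text
{'clock': 3.25, 'q': [0.131, 0.381, -0.264, 0.925, 0.0, 0.273], 'ee_pos': [0.539, 0.152, 0.036], 'ee_rot': [0.071, 0.997, 0.0, 0.0], 'ft_force': [-0.105, -0.453, -0.43], 'gripper_width': 0.026, 'gripper_force': 0.0}
170 [0.517 0.129 0.163] 33 | [0.524 0.12  0.166] 24 | [0.526 0.103 0.176] 97 | [0.533 0.102 0.176] 106 |
172 [0.518 0.134 0.153] 30 | [0.527 0.129 0.154] 27 | [0.525 0.1   0.173] 68 | [0.53  0.094 0.175] 96 |
174 [0.518 0.133 0.147] 23 | [0.516 0.098 0.171] 39 | [0.522 0.091 0.174] 51 | [0.528 0.088 0.174] 105 |
176 [0.516 0.13  0.143] 69 | [0.514 0.092 0.17 ] 35 | [0.52  0.088 0.17 ] 37 | [0.528 0.088 0.168] 62 |
178 [0.528 0.167 0.109] 88 | [0.518 0.104 0.155] 23 | [0.52  0.087 0.166] 23 | [0.529 0.091 0.16 ] 45 |
180 [0.527 0.167 0.103] 89 | [0.519 0.109 0.145] 22 | [0.521 0.092 0.156] 24 | [0.53  0.095 0.152] 53 |
182 [0.528 0.169 0.095] 153 | [0.517 0.104 0.143] 24 | [0.523 0.098 0.146] 25 | [0.53  0.096 0.145] 26 |
184 [0.536 0.197 0.067] 194 | [0.518 0.109 0.133] 22 | [0.527 0.111 0.129] 53 | [0.533 0.107 0.13 ] 46 |
186 [0.533 0.189 0.067] 168 | [0.518 0.108 0.128] 23 | [0.526 0.109 0.124] 31 | [0.532 0.105 0.125] 26 |
188 [0.531 0.182 0.065] 111 | [0.525 0.13  0.104] 113 | [0.531 0.126 0.105] 36 | [0.538 0.121 0.106] 32 |
190 [0.535 0.198 0.046] 38 | [0.526 0.135 0.093] 115 | [0.53  0.124 0.1  ] 31 | [0.538 0.124 0.098] 31 |
192 [0.519 0.148 0.08 ] 33 | [0.526 0.135 0.088] 116 | [0.531 0.127 0.091] 32 | [0.537 0.122 0.093] 30 |
194 [0.518 0.146 0.075] 29 | [0.524 0.132 0.084] 111 | [0.529 0.123 0.089] 29 | [0.538 0.124 0.085] 37 |
196 [0.529 0.182 0.039] 134 | [0.525 0.134 0.076] 119 | [0.532 0.132 0.074] 124 | [0.557 0.181 0.031] 128 |
```

The tip is consistently about 38 mm above the reported TCP, so I'll work with that offset. I'll go 16 mm lower and close.

servo_tool(
  commands=[
    [[0,0,0.04,0],[0,0,0.08,0],[0,0,0.08,0],[0,0,0.08,0],[0,0,0.08,0]],
  ],
)

```text
clock: 3.8
ee_pos: [0.5387, 0.1516, 0.0207]
ee_rot: [0.071, 0.997, 0.0, 0.0]
ft_force: [-0.1, -1.3, 0.3]
gripper_width: 0.0267
gripper_force: 0.0
```

servo_tool(
  commands=[
    [[0,0,0,0],[0,0,0,0],[0,0,0,0],[0,0,0,0],[0,0,0,0]],
  ],
  jaw=-1,
)

```text
clock: 4.3
ee_pos: [0.5386, 0.1506, 0.0208]
ee_rot: [0.071, 0.997, -0.001, 0.0]
ft_force: [0.3, -5.5, 1.6]
gripper_width: 0.0103
gripper_force: 43.9
```

servo_tool(
  commands=[
    [[0.0,0.016,-0.077,0],[0,0.038,-0.153,0],[0,0.066,-0.228,0],[0,0.099,-0.299,0],[0,0.137,-0.369,0]],
  ],
)

```text
clock: 4.8
ee_pos: [0.5423, 0.1765, 0.0947]
ee_rot: [0.072, 0.997, -0.002, 0.0]
ft_force: [0.8, -7.6, -0.9]
gripper_width: 0.01
gripper_force: 43.8
```

```bash
python3 -c "
from h import *
state()
d=capture('side');P=cloud(d);H=hsv(d)
m=(H[...,0]>82)&(H[...,0]<110)&(H[...,1]>25)&(H[...,2]>110)&(P[...,1]>.1)&(P[...,1]<.42)&(P[...,0]<.66)
print(np.percentile(P[m][:,2],[5,50,90,98]))
"
```

```text
{'clock': 4.8, 'q': [0.176, 0.353, -0.148, 1.071, -0.004, 0.32], 'ee_pos': [0.542, 0.177, 0.095], 'ee_rot': [0.072, 0.997, -0.002, 0.0], 'ft_force': [0.779, -7.643, -0.862], 'gripper_width': 0.01, 'gripper_force': 43.769}
[0.01204661 0.03782834 0.09632122 0.12813339]
```

servo_tool(
  commands=[
    [[0.0,0.044,-0.066,0],[0,0.092,-0.128,0],[0,0.145,-0.187,0],[0,0.202,-0.242,0],[0,0.263,-0.292,0]],
  ],
)

```text
clock: 5.35
ee_pos: [0.5496, 0.2267, 0.155]
ee_rot: [0.072, 0.997, -0.004, 0.001]
ft_force: [-5.2, -15.8, 14.3]
gripper_width: 0.0101
gripper_force: 43.9
```

servo_tool(
  commands=[
    [[0.0,0.065,-0.046,0],[0,0.133,-0.086,0],[0,0.203,-0.122,0],[0,0.276,-0.152,0],[0,0.352,-0.176,0]],
  ],
)

```text
clock: 5.85
ee_pos: [0.5601, 0.2995, 0.1914]
ee_rot: [0.072, 0.997, -0.0, 0.002]
ft_force: [-3.6, -6.7, 13.8]
gripper_width: 0.0106
gripper_force: 46.6
```

```bash
python3 -c "
from h import *
plan(.568-.0103,.3576-.0713,.038+.1986-.053)"
```

```text
units [ 0.0024 -0.0672  0.0389] turn 0 toolY 81.78 tcp [0.5601 0.2995 0.1914] F [-3.6 -6.7 13.8] w 0.0106 g 46.6 t 5.85
```

servo_tool(
  commands=[
    [[0.0,0.077,-0.034,0],[0,0.155,-0.047,0],[0,0.233,-0.054,0],[0,0.312,-0.055,0],[0,0.391,-0.05,0]],
  ],
)

```text
clock: 6.35
ee_pos: [0.5711, 0.3782, 0.199]
ee_rot: [0.071, 0.997, 0.0, 0.001]
ft_force: [0.6, -3.6, 2.0]
gripper_width: 0.0102
gripper_force: 45.8
```

servo_tool(
  commands=[
    [[0.0,0.079,0.01,0],[0,0.15,0.025,0],[0,0.15,0.025,0],[0,0.15,0.025,0],[0,0.15,0.025,0]],
  ],
)

```text
clock: 6.85
ee_pos: [0.5754, 0.4083, 0.1938]
ee_rot: [0.071, 0.997, 0.001, 0.001]
ft_force: [1.6, 2.5, 5.1]
gripper_width: 0.0103
gripper_force: 45.9
```

```bash
python3 -c "
from h import *
plan(.568+.0073,.3576+.051,.1896)
d=capture('side');np.savez('s4.npz',**d);cv2.imwrite('pics/s4.png',cv2.resize(d['image'][60:230,150:300],(600,600),interpolation=2))"
```

```text
units [0.0007 0.0016 0.021 ] turn 0 toolY 81.86 tcp [0.5754 0.4083 0.1938] F [1.6 2.5 5.1] w 0.0103 g 45.9 t 6.85
```

View pics/s4.png

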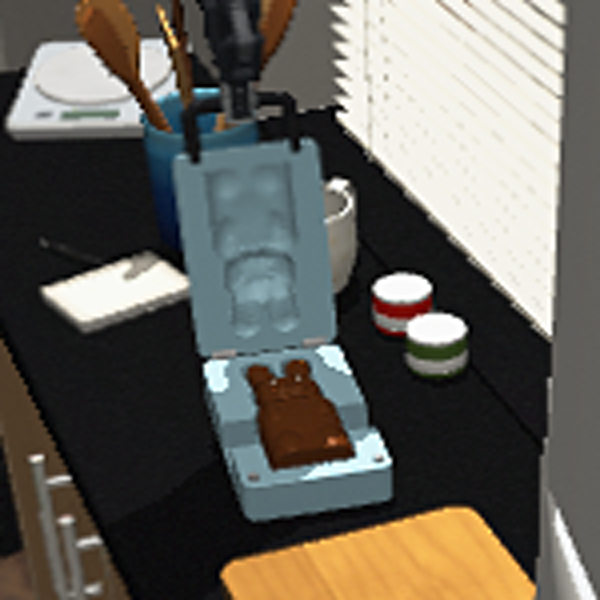

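The lid leans back past upright and the brown bunny lies in the cavity, centred near crop (305,420), with cut-outs on both sides. Next I release, go up and back off.

servo_tool(
  commands=[
    [[0,0,0,0],[0,0,0,0],[0,0,-0.05,0],[0,0,-0.15,0],[0,0,-0.3,0]],
  ],
  jaw=-0.3,
)

```text
clock: 7.4
ee_pos: [0.5739, 0.4066, 0.2519]
ee_rot: [0.071, 0.997, -0.001, -0.002]
ft_force: [1.2, 0.1, -1.1]
gripper_width: 0.0303
gripper_force: 0.0
```

servo_tool(
  commands=[
    [[0,-0.2,0,0],[0,-0.4,0,0],[0,-0.6,0,0],[0,-0.8,0,0],[0,-1.0,0,0]],
  ],
)

```text
clock: 7.9
ee_pos: [0.546, 0.2079, 0.2533]
ee_rot: [0.071, 0.997, -0.0, -0.0]
ft_force: [0.3, -0.1, -0.0]
gripper_width: 0.0298
gripper_force: 0.0
```

```bash
python3 -c "
from h import *
u=np.array([.1426,.9898]);v=np.array([.9898,-.1426]);o=np.array([.5555,.2705])
plan(*(o-.02*u),.20,-8.2);state()
d=dict(np.load('s4.npz'));P=cloud(d);H=hsv(d)
m=((H[...,0]<14)|(H[...,0]>172))&(H[...,1]>90)&(H[...,2]<140)&(P[...,1]>.15)&(P[...,1]<.36)&(P[...,0]>.48)&(P[...,0]<.64)&(P[...,2]>.02)&(P[...,2]<.07)
p=P[m];s=(p[:,:2]-o)@u;w=(p[:,:2]-o)@v;print(len(p),np.percentile(s,[1,5,95,99]),np.percentile(p[:,2],[2,50,98]))
for a in np.arange(-.09,.08,.02):
    k=(s>a)&(s<a+.02)&(p[:,2]>.044); print(round(a+.01,2),k.sum(),np.percentile(w[k],[3,97]).round(4) if k.sum()>3 else '')
k=p[:,2]>.046;print(rect(p[k][:,:2]))
c=capture('side');P=cloud(c);H=hsv(c)
m=(H[...,0]>82)&(H[...,0]<110)&(H[...,1]>25)&(H[...,2]>60)&(P[...,1]>.33)&(P[...,1]<.42)&(P[...,0]>.49)&(P[...,0]<.66)&(P[...,2]>.06)
p=P[m];print('lid line',np.polyfit(p[:,2],(p[:,:2]-o)@u,1),p[:,2].max())
"
```

```text
units [-0.0024  0.2167  0.2667] turn -0.2499 toolY 81.85 tcp [0.546  0.2079 0.2533] F [ 0.3 -0.1 -0. ] w 0.0298 g 0.0 t 7.9
{'clock': 7.9, 'q': [0.226, 0.325, 0.204, 1.45, -0.0, 0.369], 'ee_pos': [0.546, 0.208, 0.253], 'ee_rot': [0.071, 0.997, -0.0, -0.0], 'ft_force': [0.321, -0.089, -0.0], 'gripper_width': 0.03, 'gripper_force': 0.0}
500 [-0.07547288 -0.07285923  0.0512584   0.05991853] [0.0378189  0.05204045 0.05750712]
-0.08 57 [-0.0258  0.0201]
-0.06 95 [-0.0269  0.0229]
-0.04 80 [-0.0266  0.0226]
-0.02 78 [-0.0259  0.0224]
0.0 61 [-0.021   0.0182]
0.02 40 [-0.0211  0.0179]
0.04 5 [-0.0203 -0.0064]
0.06 2 
0.08 0 
[551.6 246.5 109.7  52.6  80.7]
lid line [0.23529948 0.08124223] 0.2524061793628857
```

servo_tool(
  commands=[
    [[0.003,0.1,0,-0.023],[0.003,0.217,0,-0.046],[0.003,0.217,0,-0.07],[0.003,0.217,0,-0.093],[0.003,0.217,0,-0.117]],
  ],
  jaw=0.8,
)

```text
clock: 8.45
ee_pos: [0.552, 0.2528, 0.2531]
ee_rot: [-0.295, 0.956, 0.0, -0.0]
ft_force: [-0.5, 0.2, -0.1]
gripper_width: 0.0766
gripper_force: 0.0
```

servo_tool(
  commands=[
    [[0,0,0,-0.023],[0,0,0,-0.046],[0,0,0,-0.07],[0,0,0,-0.093],[0,0,0,-0.117]],
  ],
)

```text
clock: 8.95
ee_pos: [0.5521, 0.2526, 0.2533]
ee_rot: [-0.618, 0.786, 0.0, -0.0]
ft_force: [-0.4, 0.2, 0.1]
gripper_width: 0.0768
gripper_force: 0.0
```

servo_tool(
  commands=[
    [[0,0,0,-0.016],[0,0,0.2,-0.016],[0,0,0.4,-0.016],[0,0,0.6,-0.016],[0,0,0.7,-0.016]],
  ],
)

```text
clock: 9.45
ee_pos: [0.55, 0.2519, 0.1094]
ee_rot: [-0.654, 0.756, 0.001, -0.002]
ft_force: [0.1, 0.3, 0.0]
gripper_width: 0.0766
gripper_force: 0.0
```

```bash
python3 -c "
from h import *
u=np.array([.1426,.9898]);v=np.array([.9898,-.1426]);o=np.array([.5555,.2705])
t=o-.02*u-.001*v
plan(*t,-.022,-8.2)
d=capture('side');np.savez('s5.npz',**d);P=cloud(d);H=hsv(d)
m=(H[...,2]<70)&(H[...,1]<90)&(P[...,2]>.07)&(P[...,2]<.2)&(P[...,1]>.2)&(P[...,1]<.3)&(P[...,0]>.47)&(P[...,0]<.64)
p=P[m];w=(p[:,:2]-t)@v
for k in (w>.01),(w<-.01): q=p[k];q=q[np.argsort(q[:,2])[:6]];print(q.round(4), np.percentile(w[k],[2,98]))
cv2.imwrite('pics/s5.png',cv2.resize(d['image'][100:220,160:310],(750,600),interpolation=2))
"
```

```text
units [ 0.0025 -0.0121  0.6572] turn -0.0002 toolY 171.74 tcp [0.55   0.2519 0.1094] F [0.1 0.3 0. ] w 0.0766 g 0.0 t 9.45
[[0.587  0.2466 0.1566]
 [0.5879 0.2336 0.1608]
 [0.5852 0.234  0.1613]
 [0.5856 0.2499 0.1614]
 [0.5869 0.2383 0.1615]
 [0.5868 0.2529 0.1625]] [0.03397157 0.04822423]
[[0.5012 0.2555 0.1645]
 [0.5067 0.247  0.1649]
 [0.5073 0.2483 0.1671]
 [0.4975 0.2509 0.1712]
 [0.4999 0.2498 0.1713]
 [0.507  0.2464 0.1714]] [-0.05569264 -0.04252122]
```

View pics/s5.png

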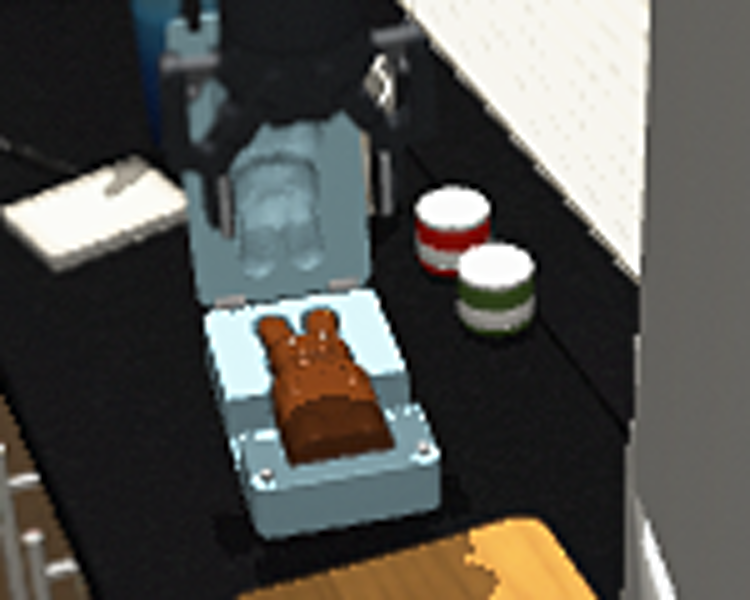

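The open fingers straddle the bunny line and their tips are about 50 mm above the reported z at this opening. Descending in two steps.

servo_tool(
  commands=[
    [[0.002,-0.014,0.1,0],[0.002,-0.014,0.25,0],[0.002,-0.014,0.4,0],[0.002,-0.014,0.5,0],[0.002,-0.014,0.56,0]],
  ],
)

```text
clock: 10.0
ee_pos: [0.5545, 0.2517, 0.0]
ee_rot: [-0.654, 0.756, 0.0, -0.001]
ft_force: [0.6, -0.3, 0.5]
gripper_width: 0.0767
gripper_force: 0.0
```

servo_tool(
  commands=[
    [[0,0,0.03,0],[0,0,0.06,0],[0,0,0.09,0],[0,0,0.1,0],[0,0,0.1,0]],
  ],
)

```text
clock: 10.5
ee_pos: [0.5551, 0.2519, -0.0189]
ee_rot: [-0.654, 0.756, -0.0, 0.0]
ft_force: [-1.1, -0.4, 0.6]
gripper_width: 0.0769
gripper_force: 0.0
```

```bash
python3 -c "
from h import *
u=np.array([.1426,.9898]);v=np.array([.9898,-.1426]);o=np.array([.5555,.2705])
t=o-.02*u-.001*v
plan(*t,-.025,-8.2)
d=capture('side');P=cloud(d);H=hsv(d)
m=(H[...,2]<70)&(H[...,1]<90)&(P[...,2]>.0)&(P[...,2]<.2)&(P[...,1]>.2)&(P[...,1]<.3)&(P[...,0]>.47)&(P[...,0]<.64)
p=P[m];w=(p[:,:2]-t)@v
for k in (w>.03)&(w<.056),(w<-.03)&(w>-.058): q=p[k];q=q[np.argsort(q[:,2])[:8]];print(q.round(4))
"
```

```text
units [0.0074 0.0162 0.0303] turn -0.0001 toolY 171.75 tcp [ 0.5551  0.2519 -0.0189] F [-1.1 -0.4  0.6] w 0.0769 g 0.0 t 10.5
[[0.5882 0.2576 0.0156]
 [0.5947 0.2581 0.0205]
 [0.587  0.2616 0.0239]
 [0.5911 0.2476 0.0322]
 [0.6008 0.2412 0.0337]
 [0.5891 0.2341 0.0351]
 [0.5906 0.2457 0.0371]
 [0.5895 0.2349 0.0379]]
[[4.954e-01 2.253e-01 2.000e-04]
 [4.917e-01 2.409e-01 5.000e-04]
 [4.993e-01 2.922e-01 7.000e-04]
 [4.912e-01 2.216e-01 8.000e-04]
 [4.974e-01 2.674e-01 9.000e-04]
 [4.976e-01 2.773e-01 1.000e-03]
 [4.983e-01 2.520e-01 1.000e-03]
 [4.884e-01 2.128e-01 1.100e-03]]
```

servo_tool(
  commands=[
    [[0.005,0.012,0.01,0],[0.005,0.012,0.02,0],[0.005,0.012,0.02,0],[0.005,0.012,0.02,0],[0.005,0.012,0.02,0]],
  ],
)

```text
clock: 11.05
ee_pos: [0.5526, 0.2512, -0.023]
ee_rot: [-0.654, 0.756, -0.0, 0.0]
ft_force: [0.8, 0.5, -0.3]
gripper_width: 0.0769
gripper_force: 0.0
```

servo_tool(
  commands=[
    [[0,0,0,0],[0,0,0,0],[0,0,0,0],[0,0,0,0],[0,0,0,0]],
  ],
  jaw=-0.1,
  squeeze=35,
)

```text
clock: 11.55
ee_pos: [0.5529, 0.2512, -0.0228]
ee_rot: [-0.654, 0.756, -0.0, 0.0]
ft_force: [0.5, 0.1, 3.1]
gripper_width: 0.0555
gripper_force: 38.0
```

servo_tool(
  commands=[
    [[0,0,-0.03,0],[0,0,-0.09,0],[0,0,-0.17,0],[0,0,-0.27,0],[0,0,-0.4,0]],
  ],
)

```text
clock: 12.05
ee_pos: [0.5511, 0.2508, 0.0572]
ee_rot: [-0.654, 0.756, 0.001, -0.001]
ft_force: [0.8, -0.3, -2.0]
gripper_width: 0.0555
gripper_force: 38.7
```

servo_tool(
  commands=[
    [[0.1,0,-0.05,0],[0.2,0,-0.05,0],[0.3,0,-0.05,0],[0.35,0,-0.05,0],[0.35,0,-0.05,0]],
  ],
)

```text
clock: 12.55
ee_pos: [0.5421, 0.1809, 0.0673]
ee_rot: [-0.654, 0.757, 0.0, -0.0]
ft_force: [0.2, 0.2, -1.3]
gripper_width: 0.0561
gripper_force: 38.8
```

```bash
python3 -c "
from h import *
state();plan(.54,.03,.1,-8.2)
d=capture('side');np.savez('s6.npz',**d);P=cloud(d);H=hsv(d)
m=((H[...,0]<14)|(H[...,0]>172))&(H[...,1]>90)&(H[...,2]<170)&(P[...,1]>.05)&(P[...,1]<.36)&(P[...,0]>.45)&(P[...,0]<.66)&(P[...,2]>.06)&(P[...,2]<.25)
p=P[m];print(len(p),p.min(0),p.max(0));u=np.array([.1426,.9898]);s=p[:,:2]@u
for a in np.arange(s.min(),s.max(),.02):
  k=(s>a)&(s<a+.02);print(round(a,3),k.sum(),np.percentile(p[k],[5,50,95],axis=0).round(3).tolist()) if k.sum()>3 else 0
"
```

```text
{'clock': 12.55, 'q': [0.182, 0.375, -0.187, 1.009, 0.0, -1.243], 'ee_pos': [0.542, 0.181, 0.067], 'ee_rot': [-0.654, 0.757, 0.0, -0.0], 'ft_force': [0.165, 0.213, -1.272], 'gripper_width': 0.056, 'gripper_force': 38.781}
units [ 0.7481 -0.0991 -0.1635] turn -0.0004 toolY 171.65 tcp [0.5421 0.1809 0.0673] F [ 0.2  0.2 -1.3] w 0.0561 g 38.8 t 12.55
662 [0.50500729 0.12051322 0.10566285] [0.60093601 0.22366155 0.18577229]
0.198 330 [[0.508, 0.125, 0.11], [0.532, 0.13, 0.131], [0.556, 0.141, 0.146]]
0.218 102 [[0.509, 0.144, 0.132], [0.531, 0.154, 0.143], [0.558, 0.164, 0.147]]
0.238 111 [[0.513, 0.163, 0.137], [0.537, 0.172, 0.144], [0.564, 0.182, 0.161]]
0.258 61 [[0.518, 0.183, 0.139], [0.541, 0.191, 0.143], [0.57, 0.202, 0.146]]
0.278 54 [[0.53, 0.203, 0.136], [0.545, 0.21, 0.143], [0.563, 0.219, 0.147]]
```

The bunny is held level, with its back about 35 mm above the reported z. Carrying it to the board.

servo_tool(
  commands=[
    [[0.1,-0.01,0,0],[0.3,-0.03,0,0],[0.5,-0.05,0,0],[0.65,-0.065,0,0],[0.75,-0.073,0,0]],
  ],
)

```text
clock: 13.1
ee_pos: [0.5356, 0.0303, 0.067]
ee_rot: [-0.654, 0.756, -0.0, 0.0]
ft_force: [1.7, 0.5, 0.2]
gripper_width: 0.0557
gripper_force: 38.8
```

servo_tool(
  commands=[
    [[0,0,0.05,0],[0,0,0.13,0],[0,0,0.21,0],[0,0,0.28,0],[0,0,0.33,0]],
  ],
)

```text
clock: 13.6
ee_pos: [0.5348, 0.0329, -0.0007]
ee_rot: [-0.655, 0.756, 0.001, -0.0]
ft_force: [0.5, 0.3, -1.6]
gripper_width: 0.0554
gripper_force: 38.8
```

servo_tool(
  commands=[
    [[0,0,0.01,0],[0,0,0.02,0],[0,0,0.03,0],[0,0,0.03,0],[0,0,0.03,0]],
  ],
)

```text
clock: 14.1
ee_pos: [0.5358, 0.0313, -0.0047]
ee_rot: [-0.654, 0.756, -0.0, 0.0]
ft_force: [0.2, -0.5, -1.9]
gripper_width: 0.0555
gripper_force: 38.8
```

```bash
python3 -c "
from h import *
state();plan(.535,.03,-.013,-8.2)"
```

```text
{'clock': 14.1, 'q': [-0.091, 0.385, -0.374, 0.811, 0.0, -1.518], 'ee_pos': [0.536, 0.031, -0.005], 'ee_rot': [-0.654, 0.756, -0.0, 0.0], 'ft_force': [0.239, -0.454, -1.899], 'gripper_width': 0.055, 'gripper_force': 38.755}
units [0.0071 0.0028 0.0416] turn -0.0001 toolY 171.75 tcp [ 0.5358  0.0313 -0.0047] F [ 0.2 -0.5 -1.9] w 0.0555 g 38.8 t 14.1
```

Lowering in 1–2 mm steps until contact.

servo_tool(
  commands=[
    [[0,0,0.008,0],[0,0,0.015,0],[0,0,0.022,0],[0,0,0.028,0],[0,0,0.028,0]],
  ],
)

```text
clock: 14.6
ee_pos: [0.5351, 0.0313, -0.011]
ee_rot: [-0.654, 0.756, 0.0, -0.0]
ft_force: [0.6, 0.3, -1.3]
gripper_width: 0.0557
gripper_force: 38.8
```

servo_tool(
  commands=[
    [[0,0,0.003,0],[0,0,0.006,0],[0,0,0.009,0],[0,0,0.01,0],[0,0,0.01,0]],
  ],
)

```text
clock: 15.1
ee_pos: [0.5354, 0.0313, -0.0127]
ee_rot: [-0.654, 0.756, 0.0, 0.0]
ft_force: [-0.0, 0.8, -1.1]
gripper_width: 0.0559
gripper_force: 38.8
```

servo_tool(
  commands=[
    [[0,0,0.003,0],[0,0,0.006,0],[0,0,0.008,0],[0,0,0.008,0],[0,0,0.008,0]],
  ],
)

```text
clock: 15.6
ee_pos: [0.5354, 0.0313, -0.0128]
ee_rot: [-0.654, 0.756, -0.0, 0.0]
ft_force: [-2.5, 0.4, 11.7]
gripper_width: 0.0558
gripper_force: 40.2
```

servo_tool(
  commands=[
    [[0,0,0.003,0],[0,0,0.006,0],[0,0,0.006,0],[0,0,0.006,0],[0,0,0.006,0]],
  ],
)

```text
clock: 16.1
ee_pos: [0.5354, 0.0313, -0.0128]
ee_rot: [-0.654, 0.756, -0.001, 0.0]
ft_force: [-7.7, 0.7, 22.0]
gripper_width: 0.0555
gripper_force: 41.4
```

Contact at -0.0128. I'll ease off, open, and go up.

servo_tool(
  commands=[
    [[0,0,-0.008,0],[0,0,-0.012,0],[0,0,-0.012,0],[0,0,-0.012,0],[0,0,-0.012,0]],
  ],
)

```text
clock: 16.6
ee_pos: [0.5356, 0.0313, -0.0128]
ee_rot: [-0.654, 0.756, -0.0, 0.0]
ft_force: [-1.3, -1.1, 5.8]
gripper_width: 0.0559
gripper_force: 39.6
```

servo_tool(
  commands=[
    [[0,0,0,0],[0,0,0,0],[0,0,0,0],[0,0,0,0],[0,0,0,0]],
  ],
  jaw=0.75,
)

```text
clock: 17.1
ee_pos: [0.5353, 0.0313, -0.0133]
ee_rot: [-0.654, 0.756, 0.0, -0.0]
ft_force: [0.4, 0.4, -0.0]
gripper_width: 0.0745
gripper_force: 0.0
```

servo_tool(
  commands=[
    [[0,0,-0.05,0],[0,0,-0.2,0],[0,0,-0.4,0],[0,0,-0.6,0],[0,0,-0.6,0]],
  ],
)

```text
clock: 17.6
ee_pos: [0.5396, 0.031, 0.1135]
ee_rot: [-0.654, 0.756, -0.004, 0.004]
ft_force: [0.5, -0.0, 0.9]
gripper_width: 0.075
gripper_force: 0.0
```

```bash
cat >> h.py <<'E'
def brown(d,zlo=.02,ylo=-.1,yhi=.17):
    P=cloud(d);H=hsv(d)
    m=((H[...,0]<12)|(H[...,0]>172))&(H[...,1]>90)&(H[...,2]<150)&(P[...,1]>ylo)&(P[...,1]<yhi)&(P[...,0]>.4)&(P[...,0]<.66)&(P[...,2]>zlo)&(P[...,2]<.3)
    m=cv2.morphologyEx(m.astype(np.uint8),cv2.MORPH_OPEN,np.ones((2,2)))>0
    return P[m],m
E
python3 -c "
from h import *
state()
d=capture('side');np.savez('s7.npz',**d)
p,m=brown(d,.03);u=np.array([.1426,.9898]);s=p[:,:2]@u
print(len(p),rect(p[:,:2]))
for a in np.arange(s.min(),s.max(),.015):
  k=(s>a)&(s<a+.015);print(round(a,3),k.sum(),np.percentile(p[k],[5,50,95],axis=0).round(3).tolist()) if k.sum()>3 else 0
cv2.imwrite('pics/s7.png',cv2.resize(d['image'][150:300,190:300],(440,600),interpolation=2))
"
```

```text
{'clock': 17.6, 'q': [-0.091, 0.276, -0.209, 1.075, 0.0, -1.518], 'ee_pos': [0.54, 0.031, 0.114], 'ee_rot': [-0.654, 0.756, -0.004, 0.004], 'ft_force': [0.497, -0.02, 0.871], 'gripper_width': 0.075, 'gripper_force': 0.0}
407 [537.5  27.8 109.   61.4  74.7]Traceback (most recent call last):
  File "<string>", line 7, in <module>
    for a in np.arange(s.min(),s.max(),.015):
             ~~~~~~~~~^^^^^^^^^^^^^^^^^^^^^^
ValueError: arange: cannot compute length
```

```bash
python3 -c "
from h import *
d=dict(np.load('s7.npz'))
p,m=brown(d,.03);p=p[~np.isnan(p).any(1)];u=np.array([.1426,.9898]);v=np.array([.9898,-.1426]);o=np.array([.5354,.0313])
s=(p[:,:2]-o)@u;w=(p[:,:2]-o)@v
for a in np.arange(s.min(),s.max(),.012):
  k=(s>a)&(s<a+.012);print(round(a,3),k.sum(),np.percentile(w[k],[4,96]).round(3),np.percentile(p[k][:,2],[10,50,90]).round(3)) if k.sum()>3 else 0
"
```

```text
-0.058 238 [-0.025  0.024] [0.032 0.048 0.063]
-0.046 63 [-0.029  0.022] [0.058 0.064 0.067]
-0.034 51 [-0.029  0.023] [0.057 0.063 0.066]
-0.022 10 [-0.029  0.022] [0.05  0.06  0.064]
-0.01 11 [-0.029 -0.025] [0.054 0.058 0.06 ]
0.002 7 [-0.025  0.022] [0.042 0.062 0.064]
0.014 9 [-0.023  0.029] [0.047 0.058 0.062]
0.026 11 [-0.024  0.02 ] [0.053 0.054 0.058]
```

The bunny lies flat on the board, with its top at z≈0.062 and its foot 57 mm behind the previous grip. Next I regrip the head at x≈98 mm with a light squeeze, so it can swing upright when lifted.

servo_tool(
  commands=[
    [[-0.1,0,0,0],[-0.205,0,0,0],[-0.205,0,0.15,0],[-0.205,0,0.3,0],[-0.205,0,0.42,0]],
  ],
  jaw=0.6,
)

```text
clock: 18.15
ee_pos: [0.5397, 0.0722, 0.0206]
ee_rot: [-0.655, 0.756, 0.001, -0.001]
ft_force: [0.2, -0.7, 0.1]
gripper_width: 0.0683
gripper_force: 0.0
```

servo_tool(
  commands=[
    [[0,0,0.06,0],[0,0,0.12,0],[0,0,0.17,0],[0,0,0.2,0],[0,0,0.2,0]],
  ],
)

```text
clock: 18.65
ee_pos: [0.541, 0.0718, -0.0176]
ee_rot: [-0.654, 0.756, 0.0, -0.0]
ft_force: [-0.3, 0.7, 0.2]
gripper_width: 0.0681
gripper_force: 0.0
```

```bash
python3 -c "
from h import *
plan(.5354+.041*.1426,.0313+.041*.99,-.018,-8.2)"
```

```text
units [-0.0005 -0.0014  0.0022] turn -0.0002 toolY 171.74 tcp [ 0.541   0.0718 -0.0176] F [-0.3  0.7  0.2] w 0.0681 g 0.0 t 18.65
```

servo_tool(
  commands=[
    [[0,0,0,0],[0,0,0,0],[0,0,0,0],[0,0,0,0],[0,0,0,0]],
  ],
  jaw=-0.1,
  squeeze=20,
)

```text
clock: 19.15
ee_pos: [0.542, 0.0719, -0.0163]
ee_rot: [-0.654, 0.756, -0.001, 0.001]
ft_force: [0.3, 0.5, 5.3]
gripper_width: 0.0457
gripper_force: 25.9
```

servo_tool(
  commands=[
    [[0,0,-0.03,0],[0,0,-0.06,0],[0,0,-0.1,0],[0,0,-0.14,0],[0,0,-0.18,0]],
  ],
)

```text
clock: 19.65
ee_pos: [0.5413, 0.0719, 0.0197]
ee_rot: [-0.654, 0.756, -0.0, 0.0]
ft_force: [-0.2, 0.9, -1.5]
gripper_width: 0.046
gripper_force: 25.2
```

```bash
cat >> h.py <<'E'
def prof():
    d=capture('side');p,m=brown(d,.024);p=p[~np.isnan(p).any(1)];st=manip.get_state();o=st["ee_pos"]
    u=np.array([.1426,.9898]);v=np.array([.9898,-.1426]);s=(p[:,:2]-o[:2])@u;w=(p[:,:2]-o[:2])@v
    plan(*o);print("n",len(p))
    for a in np.arange(s.min(),s.max(),.012):
        k=(s>a)&(s<a+.012)
        if k.sum()>3:print(round(a,3),k.sum(),np.percentile(w[k],[4,96]).round(3),np.percentile(p[k][:,2],[3,10,50,90,97]).round(3))
    return d
E
python3 -c "
from h import *
prof()"
```

```text
units [0. 0. 0.] turn 0 toolY 171.75 tcp [0.5423 0.0719 0.021 ] F [-0.   0.5 -1.4] w 0.0457 g 25.3 t 19.7
n 600
-0.098 265 [-0.028  0.02 ] [0.062 0.065 0.085 0.1   0.102]
-0.086 57 [-0.031  0.019] [0.09  0.094 0.099 0.103 0.103]
-0.074 59 [-0.031  0.021] [0.09  0.093 0.099 0.102 0.102]
-0.062 54 [-0.03   0.027] [0.021 0.023 0.097 0.1   0.102]
-0.05 43 [-0.02   0.037] [0.024 0.098 0.101 0.102 0.103]
-0.038 39 [-0.027  0.042] [0.022 0.081 0.099 0.101 0.102]
-0.026 37 [-0.021  0.012] [0.092 0.094 0.097 0.1   0.102]
-0.014 39 [-0.022  0.025] [0.072 0.087 0.098 0.101 0.102]
-0.002 6 [-0.019  0.005] [0.096 0.096 0.097 0.098 0.098]
```

The bunny stays level in the 25 N grip and doesn't pivot. I'll lower it back onto the board and test whether the jaw target can give a lighter grip.

servo_tool(
  commands=[
    [[0,0,0.05,0],[0,0,0.1,0],[0,0,0.14,0],[0,0,0.165,0],[0,0,0.174,0]],
  ],
)

```text
clock: 20.2
ee_pos: [0.5398, 0.0719, -0.0164]
ee_rot: [-0.654, 0.756, 0.001, -0.001]
ft_force: [-7.1, 1.3, 17.1]
gripper_width: 0.0458
gripper_force: 33.7
```

servo_tool(
  commands=[
    [[0,0,0.004,0],[0,0,0.004,0],[0,0,0.004,0],[0,0,0.004,0],[0,0,0.004,0]],
  ],
  jaw=0.05,
)

```text
clock: 20.7
ee_pos: [0.5398, 0.0719, -0.0164]
ee_rot: [-0.654, 0.756, 0.001, -0.001]
ft_force: [-5.5, 0.3, 9.3]
gripper_width: 0.0459
gripper_force: 30.6
```

servo_tool(
  commands=[
    [[0,0,0,0],[0,0,0,0],[0,0,0,0],[0,0,0,0],[0,0,0,0]],
  ],
  jaw=0.07,
)

```text
clock: 21.2
ee_pos: [0.5398, 0.0719, -0.0164]
ee_rot: [-0.654, 0.756, 0.001, -0.001]
ft_force: [-4.6, -0.4, 8.2]
gripper_width: 0.0457
gripper_force: 28.2
```

servo_tool(
  commands=[
    [[0,0,-0.008,0],[0,0,-0.008,0],[0,0,-0.008,0],[0,0,-0.008,0],[0,0,-0.008,0]],
  ],
)

```text
clock: 21.7
ee_pos: [0.5412, 0.0719, -0.0154]
ee_rot: [-0.654, 0.756, 0.0, -0.0]
ft_force: [-0.2, -0.0, -1.2]
gripper_width: 0.0458
gripper_force: 23.0
```

servo_tool(
  commands=[
    [[0,0,0,0],[0,0,0,0],[0,0,0,0],[0,0,0,0],[0,0,0,0]],
  ],
  jaw=0.08,
)

```text
clock: 22.2
ee_pos: [0.5413, 0.0719, -0.015]
ee_rot: [-0.654, 0.756, -0.0, 0.0]
ft_force: [-0.9, -0.8, 0.4]
gripper_width: 0.0461
gripper_force: 0.1
```

servo_tool(
  commands=[
    [[0,0,0,0],[0,0,0,0],[0,0,0,0],[0,0,0,0],[0,0,0,0]],
  ],
  jaw=0.085,
)

```text
clock: 22.7
ee_pos: [0.5412, 0.0719, -0.0151]
ee_rot: [-0.654, 0.756, 0.0, 0.0]
ft_force: [0.5, 0.1, 0.7]
gripper_width: 0.0466
gripper_force: 0.0
```

servo_tool(
  commands=[
    [[0,0,0,0],[0,0,0,0],[0,0,0,0],[0,0,0,0],[0,0,0,0]],
  ],
  jaw=0.077,
)

```text
clock: 23.2
ee_pos: [0.5412, 0.0719, -0.0151]
ee_rot: [-0.654, 0.756, -0.0, 0.0]
ft_force: [0.5, 0.0, 0.3]
gripper_width: 0.0461
gripper_force: 0.6
```

servo_tool(
  commands=[
    [[0,0,0,0],[0,0,0,0],[0,0,0,0],[0,0,0,0],[0,0,0,0]],
  ],
  jaw=0.075,
)

```text
clock: 23.7
ee_pos: [0.5412, 0.0719, -0.0151]
ee_rot: [-0.654, 0.756, 0.0, 0.0]
ft_force: [0.4, 0.2, -0.8]
gripper_width: 0.046
gripper_force: 3.4
```

servo_tool(
  commands=[
    [[0,0,0,0],[0,0,0,0],[0,0,0,0],[0,0,0,0],[0,0,0,0]],
  ],
  jaw=0.073,
)

```text
clock: 24.2
ee_pos: [0.5412, 0.0719, -0.0151]
ee_rot: [-0.654, 0.756, 0.0, 0.0]
ft_force: [0.1, -0.3, 0.7]
gripper_width: 0.046
gripper_force: 6.3
```

The jaw target sets the grip finely, at about 1.5 N per 0.001. I'll lift the head gently at about 6 N.

servo_tool(
  commands=[
    [[0,0,-0.015,0],[0,0,-0.03,0],[0.003,0,-0.05,0],[0.006,0,-0.075,0],[0.01,0,-0.1,0]],
  ],
)

```text
clock: 24.7
ee_pos: [0.541, 0.0699, 0.0053]
ee_rot: [-0.654, 0.756, -0.0, 0.0]
ft_force: [-0.6, 0.2, -1.9]
gripper_width: 0.046
gripper_force: 6.4
```

```bash
python3 -c "
from h import *
prof()"
```

```text
units [0. 0. 0.] turn 0 toolY 171.75 tcp [0.5416 0.0698 0.0062] F [ 0.  -1.1 -1.2] w 0.0456 g 6.4 t 24.75
n 549
-0.097 235 [-0.026  0.023] [0.047 0.051 0.069 0.084 0.087]
-0.085 45 [-0.027  0.022] [0.04  0.079 0.084 0.087 0.088]
-0.073 50 [-0.03   0.023] [0.045 0.078 0.083 0.086 0.086]
-0.061 56 [-0.03   0.019] [0.072 0.077 0.083 0.086 0.086]
-0.049 49 [-0.027  0.02 ] [0.078 0.081 0.084 0.086 0.088]
-0.037 35 [-0.026  0.017] [0.079 0.081 0.083 0.086 0.087]
-0.025 43 [-0.018  0.01 ] [0.078 0.079 0.083 0.085 0.087]
-0.013 24 [-0.013  0.022] [0.07  0.073 0.083 0.086 0.087]
-0.001 8 [-0.017  0.012] [0.079 0.079 0.081 0.083 0.083]
```

Still level at 6 N. I'll go low, to about 6 mm above the board, and loosen further.

servo_tool(
  commands=[
    [[0,0,0.03,0],[0,0,0.06,0],[0,0,0.075,0],[0,0,0.075,0],[0,0,0.075,0]],
  ],
)

```text
clock: 25.25
ee_pos: [0.5406, 0.0699, -0.0106]
ee_rot: [-0.654, 0.756, 0.0, -0.0]
ft_force: [-0.4, -0.2, -0.7]
gripper_width: 0.0457
gripper_force: 6.4
```

servo_tool(
  commands=[
    [[0,0,0,0],[0,0,0,0],[0,0,0,0],[0,0,0,0],[0,0,0,0]],
  ],
  jaw=0.0748,
)

```text
clock: 25.75
ee_pos: [0.541, 0.0699, -0.0101]
ee_rot: [-0.654, 0.756, -0.0, 0.0]
ft_force: [-0.2, -0.0, -1.5]
gripper_width: 0.0463
gripper_force: 6.4
```

```bash
python3 -c "
from h import *
prof()"
```

```text
units [0. 0. 0.] turn 0 toolY 171.75 tcp [ 0.541   0.0699 -0.0101] F [ 0.9  0.7 -0.9] w 0.0459 g 6.4 t 25.8
n 555
-0.098 229 [-0.024  0.023] [0.03  0.034 0.05  0.069 0.071]
-0.086 40 [-0.029  0.019] [0.058 0.06  0.069 0.072 0.073]
-0.074 54 [-0.029  0.02 ] [0.062 0.065 0.068 0.071 0.071]
-0.062 60 [-0.029  0.023] [0.058 0.063 0.068 0.071 0.072]
-0.05 47 [-0.028  0.02 ] [0.06  0.064 0.069 0.071 0.071]
-0.038 38 [-0.027  0.016] [0.063 0.065 0.068 0.07  0.071]
-0.026 36 [-0.021  0.011] [0.062 0.064 0.067 0.071 0.072]
-0.014 36 [-0.02   0.018] [0.057 0.062 0.067 0.071 0.072]
-0.002 12 [-0.018  0.01 ] [0.063 0.065 0.066 0.068 0.068]
```

servo_tool(
  commands=[
    [[0,0,0,0],[0,0,0,0],[0,0,0,0],[0,0,0,0],[0,0,0,0]],
  ],
  jaw=0.0762,
)

```text
clock: 26.3
ee_pos: [0.541, 0.0699, -0.0101]
ee_rot: [-0.654, 0.756, -0.0, 0.0]
ft_force: [-0.3, -0.0, -1.5]
gripper_width: 0.046
gripper_force: 3.3
```

servo_tool(
  commands=[
    [[0,0,0,0],[0,0,0,0],[0,0,0,0],[0,0,0,0],[0,0,0,0]],
  ],
  jaw=0.077,
)

```text
clock: 26.8
ee_pos: [0.541, 0.0699, -0.0101]
ee_rot: [-0.654, 0.756, -0.0, 0.0]
ft_force: [0.0, 0.5, -0.4]
gripper_width: 0.046
gripper_force: 0.8
```

```bash
python3 -c "
from h import *
prof()"
```

```text
units [0. 0. 0.] turn 0 toolY 171.75 tcp [ 0.541   0.0699 -0.0101] F [-0.   0.4 -0.9] w 0.0458 g 0.8 t 26.85
n 666
-0.098 290 [-0.026  0.023] [0.025 0.029 0.047 0.064 0.066]
-0.086 71 [-0.028  0.022] [0.056 0.06  0.065 0.068 0.068]
-0.074 58 [-0.029  0.022] [0.053 0.06  0.065 0.067 0.067]
-0.062 63 [-0.029  0.02 ] [0.055 0.061 0.066 0.068 0.068]
-0.05 68 [-0.029  0.023] [0.056 0.058 0.066 0.069 0.069]
-0.038 26 [-0.025  0.018] [0.063 0.065 0.066 0.069 0.069]
-0.026 45 [-0.021  0.017] [0.058 0.06  0.065 0.069 0.07 ]
-0.014 30 [-0.021  0.022] [0.051 0.056 0.066 0.07  0.07 ]
-0.002 12 [-0.02   0.014] [0.062 0.063 0.065 0.068 0.068]
```

The foot dropped to the board, tilting the bunny about 3°, so it pivots at around 1–3 N. I'll firm up slightly and raise the head in an arc about the foot edge.

servo_tool(
  commands=[
    [[0,0,0,0],[0.006,0,-0.025,0],[0.014,0,-0.05,0],[0.023,0,-0.075,0],[0.034,0,-0.1,0]],
  ],
  jaw=0.0757,
)

```text
clock: 27.35
ee_pos: [0.5401, 0.063, 0.0105]
ee_rot: [-0.654, 0.756, -0.0, 0.0]
ft_force: [0.4, 0.4, -1.5]
gripper_width: 0.0459
gripper_force: 2.4
```

```bash
python3 -c "
from h import *
prof()"
```

```text
units [0. 0. 0.] turn 0 toolY 171.73 tcp [0.5407 0.0627 0.0113] F [-0.6 -0.7 -0.5] w 0.0458 g 2.4 t 27.4
n 632
-0.096 195 [-0.025  0.021] [0.028 0.033 0.057 0.066 0.068]
-0.084 75 [-0.03   0.021] [0.03  0.059 0.066 0.07  0.07 ]
-0.072 78 [-0.029  0.02 ] [0.061 0.065 0.069 0.073 0.075]
-0.06 85 [-0.025  0.021] [0.067 0.07  0.073 0.076 0.077]
-0.048 54 [-0.028  0.021] [0.07  0.072 0.077 0.08  0.081]
-0.036 38 [-0.024  0.018] [0.075 0.076 0.079 0.081 0.083]
-0.024 55 [-0.023  0.013] [0.068 0.077 0.08  0.086 0.088]
-0.012 41 [-0.021  0.021] [0.069 0.074 0.084 0.088 0.089]
0.0 5 [-0.013  0.015] [0.083 0.083 0.084 0.086 0.086]
0.012 4 [0.003 0.006] [0.081 0.081 0.083 0.085 0.085]
```

The pivot works, with tilt at about 14°. Continuing the arc.

servo_tool(
  commands=[
    [[0.029,0,-0.054,0],[0.065,0,-0.103,0],[0.106,0,-0.148,0],[0.152,0,-0.188,0],[0.203,0,-0.222,0]],
  ],
)

```text
clock: 27.9
ee_pos: [0.5343, 0.0221, 0.0553]
ee_rot: [-0.654, 0.756, -0.0, 0.0]
ft_force: [-0.4, -0.4, -1.8]
gripper_width: 0.0459
gripper_force: 2.4
```

```bash
python3 -c "
from h import *
d=prof();np.savez('s8.npz',**d)"
```

```text
units [0. 0. 0.] turn 0 toolY 171.67 tcp [0.5347 0.0206 0.0561] F [ 0.4 -1.6 -1.1] w 0.0467 g 2.4 t 27.95
n 878
-0.069 133 [-0.026  0.021] [0.047 0.048 0.055 0.063 0.066]
-0.057 138 [-0.029  0.022] [0.053 0.059 0.068 0.075 0.079]
-0.045 187 [-0.028  0.02 ] [0.069 0.074 0.084 0.093 0.096]
-0.033 142 [-0.029  0.021] [0.083 0.088 0.097 0.103 0.105]
-0.021 106 [-0.026  0.016] [0.096 0.101 0.111 0.118 0.12 ]
-0.009 77 [-0.022  0.015] [0.113 0.117 0.125 0.129 0.13 ]
0.003 58 [-0.019  0.014] [0.126 0.127 0.13  0.136 0.139]
0.015 28 [-0.007  0.018] [0.111 0.132 0.136 0.14  0.141]
```

Tilt is about 50°, as planned. I'll lock the grip, lift slightly and shift 60 mm away from the white bunny before finishing.

servo_tool(
  commands=[
    [[0,0,0,0],[0,0,0,0],[0,0,0,0],[0,0,-0.02,0],[0,0,-0.06,0]],
  ],
  jaw=0.06,
)

```text
clock: 28.45
ee_pos: [0.5329, 0.0235, 0.0655]
ee_rot: [-0.655, 0.756, 0.001, -0.001]
ft_force: [-0.3, 0.2, -1.9]
gripper_width: 0.0457
gripper_force: 20.9
```

servo_tool(
  commands=[
    [[-0.05,0,0,0],[-0.13,0,0,0],[-0.22,0,0,0],[-0.28,0,0,0],[-0.3,0,0,0]],
  ],
)

```text
clock: 28.95
ee_pos: [0.5426, 0.0844, 0.0659]
ee_rot: [-0.655, 0.755, 0.0, -0.0]
ft_force: [-0.0, -0.1, -0.9]
gripper_width: 0.0457
gripper_force: 20.9
```

servo_tool(
  commands=[
    [[0,0,0.015,0],[0,0,0.03,0],[0,0,0.045,0],[0,0,0.052,0],[0,0,0.052,0]],
  ],
)

```text
clock: 29.45
ee_pos: [0.5425, 0.0819, 0.0556]
ee_rot: [-0.654, 0.756, 0.0, -0.0]
ft_force: [0.4, -0.6, -0.9]
gripper_width: 0.0461
gripper_force: 20.9
```

```bash
python3 -c "
from h import *
d=prof()"
```

```text
units [0. 0. 0.] turn 0 toolY 171.71 tcp [0.5426 0.082  0.0558] F [ 0.6  0.5 -1.5] w 0.0459 g 20.9 t 29.5
n 721
-0.069 123 [-0.027  0.021] [0.045 0.048 0.055 0.064 0.067]
-0.057 129 [-0.027  0.022] [0.059 0.063 0.07  0.078 0.081]
-0.045 152 [-0.028  0.021] [0.069 0.074 0.084 0.094 0.098]
-0.033 121 [-0.028  0.023] [0.084 0.09  0.1   0.108 0.114]
-0.021 91 [-0.021  0.021] [0.102 0.105 0.115 0.122 0.125]
-0.009 53 [-0.018  0.019] [0.115 0.117 0.127 0.129 0.131]
0.003 30 [-0.01   0.017] [0.127 0.128 0.131 0.138 0.14 ]
0.015 12 [-0.008  0.019] [0.13  0.133 0.139 0.14  0.141]
```

servo_tool(
  commands=[
    [[0,0,0,0],[0,0,0.003,0],[0,0,0.006,0],[0,0,0.006,0],[0,0,0.006,0]],
  ],
  jaw=0.076,
)

```text
clock: 30.0
ee_pos: [0.543, 0.0825, 0.055]
ee_rot: [-0.654, 0.756, -0.0, 0.0]
ft_force: [-0.7, 0.2, 2.4]
gripper_width: 0.0458
gripper_force: 3.8
```

```bash
python3 -c "
from h import *
d=prof()"
```

```text
units [0. 0. 0.] turn 0 toolY 171.76 tcp [0.5431 0.0825 0.055 ] F [0.4 1.3 2.5] w 0.0458 g 3.9 t 30.05
n 758
-0.07 121 [-0.025  0.021] [0.046 0.049 0.055 0.063 0.065]
-0.058 130 [-0.028  0.023] [0.054 0.061 0.069 0.077 0.08 ]
-0.046 161 [-0.028  0.022] [0.068 0.073 0.083 0.092 0.095]
-0.034 109 [-0.027  0.024] [0.081 0.087 0.098 0.103 0.106]
-0.022 98 [-0.021  0.019] [0.1   0.103 0.114 0.119 0.123]
-0.01 72 [-0.021  0.021] [0.1   0.115 0.124 0.128 0.131]
0.002 47 [-0.017  0.018] [0.122 0.125 0.13  0.135 0.139]
0.014 11 [-0.009  0.031] [0.055 0.13  0.134 0.138 0.138]
```

servo_tool(
  commands=[
    [[0.015,0,-0.01,0],[0.031,0,-0.018,0],[0.062,0,-0.031,0],[0.087,0,-0.04,0],[0.112,0,-0.047,0]],
  ],
  jaw=0.0764,
)

```text
clock: 30.55
ee_pos: [0.5395, 0.0596, 0.0642]
ee_rot: [-0.654, 0.756, -0.0, 0.0]
ft_force: [0.0, 1.3, -1.8]
gripper_width: 0.0458
gripper_force: 2.4
```

```bash
python3 -c "
from h import *
d=prof()"
```

```text
units [0. 0. 0.] turn 0 toolY 171.7 tcp [0.5395 0.0589 0.0644] F [ 0.4 -0.3 -1.8] w 0.0459 g 2.4 t 30.6
n 821
-0.065 119 [-0.023  0.021] [0.05  0.052 0.059 0.067 0.069]
-0.053 155 [-0.028  0.023] [0.058 0.064 0.073 0.082 0.086]
-0.041 167 [-0.028  0.022] [0.075 0.08  0.092 0.101 0.104]
-0.029 146 [-0.026  0.021] [0.096 0.099 0.108 0.122 0.125]
-0.017 108 [-0.021  0.02 ] [0.107 0.114 0.125 0.132 0.134]
-0.005 64 [-0.019  0.02 ] [0.125 0.132 0.136 0.14  0.142]
0.007 50 [-0.01   0.018] [0.136 0.137 0.143 0.15  0.152]
```

It stayed at about 54° and lifted slightly with the foot clear. I'll lower to contact, loosen a bit more and continue the arc with a slight downward bias.

servo_tool(
  commands=[
    [[0,0,0.01,0],[0,0,0.02,0],[0,0,0.024,0],[0,0,0.024,0],[0,0,0.024,0]],
  ],
  jaw=0.0768,
)

```text
clock: 31.1
ee_pos: [0.5399, 0.0604, 0.0594]
ee_rot: [-0.655, 0.756, -0.0, 0.0]
ft_force: [0.8, 0.4, 0.5]
gripper_width: 0.0461
gripper_force: 1.4
```

servo_tool(
  commands=[
    [[0.01,0,-0.004,0],[0.023,0,-0.008,0],[0.037,0,-0.015,0],[0.057,0,-0.022,0],[0.078,0,-0.028,0]],
  ],
)

```text
clock: 31.6
ee_pos: [0.5369, 0.0444, 0.0648]
ee_rot: [-0.654, 0.756, 0.0, -0.0]
ft_force: [-0.1, -0.1, -1.6]
gripper_width: 0.0462
gripper_force: 1.0
```

```bash
python3 -c "
from h import *
d=prof()"
```

```text
units [0. 0. 0.] turn 0 toolY 171.72 tcp [0.5371 0.0438 0.065 ] F [-0.7 -0.  -1.5] w 0.0459 g 1.0 t 31.65
n 776
-0.045 133 [-0.025  0.017] [0.037 0.041 0.049 0.06  0.063]
-0.033 234 [-0.029  0.021] [0.044 0.055 0.076 0.091 0.097]
-0.021 198 [-0.028  0.023] [0.08  0.088 0.103 0.12  0.124]
-0.009 118 [-0.021  0.021] [0.105 0.114 0.13  0.137 0.139]
0.003 80 [-0.018  0.018] [0.13  0.134 0.141 0.154 0.155]
```

servo_tool(
  commands=[
    [[0.02,0,-0.003,0],[0.047,0,-0.007,0],[0.075,0,-0.01,0],[0.105,0,-0.013,0],[0.13,0,-0.014,0]],
  ],
)

```text
clock: 32.15
ee_pos: [0.5335, 0.0185, 0.0677]
ee_rot: [-0.654, 0.756, -0.0, 0.0]
ft_force: [-0.0, 0.4, -0.2]
gripper_width: 0.0457
gripper_force: 0.9
```

```bash
python3 -c "
from h import *
d=prof()"
```

```text
units [0. 0. 0.] turn 0 toolY 171.71 tcp [0.5335 0.0179 0.0678] F [0.1 0.1 0.5] w 0.0461 g 1.0 t 32.2
n 745
-0.022 282 [-0.025  0.02 ] [0.032 0.036 0.055 0.082 0.087]
-0.01 310 [-0.029  0.022] [0.052 0.064 0.098 0.126 0.129]
0.002 128 [-0.018  0.021] [0.097 0.128 0.136 0.148 0.155]
0.014 9 [-0.004  0.022] [0.106 0.135 0.148 0.155 0.156]
0.158 4 [0.027 0.058] [0.    0.001 0.013 0.026 0.027]
0.182 4 [0.06  0.065] [0.001 0.001 0.001 0.003 0.003]
```

servo_tool(
  commands=[
    [[0.02,0,0.001,0],[0.04,0,0.003,0],[0.06,0,0.005,0],[0.08,0,0.007,0],[0.095,0,0.01,0]],
  ],
)

```text
clock: 32.7
ee_pos: [0.5309, -0.0001, 0.0656]
ee_rot: [-0.654, 0.756, -0.0, 0.0]
ft_force: [-0.0, 0.0, -1.0]
gripper_width: 0.046
gripper_force: 0.9
```

```bash
cat >> h.py <<'E'
def face():
    "tilt of front face (deg from horizontal) from body points z .03-.085 facing the camera"
    d=capture('side');p,m=brown(d,.026);p=p[~np.isnan(p).any(1)];o=manip.get_state()["ee_pos"]
    u=np.array([.1426,.9898]);v=np.array([.9898,-.1426]);s=(p[:,:2]-o[:2])@u;w=(p[:,:2]-o[:2])@v
    k=(s<.03)&(s>-.08)&(abs(w+.003)<.02)
    for a in np.arange(.026,.165,.01):
        j=k&(p[:,2]>a)&(p[:,2]<a+.01)
        if j.sum()>3: print(round(a+.005,3),j.sum(),np.median(s[j]).round(4),np.percentile(w[j],[3,97]).round(3))
    j=k&(p[:,2]<.08);f=np.polyfit(p[j,2],s[j],1);print("tilt",90-np.degrees(np.arctan(f[0])),"zmax",np.percentile(p[k,2],99));plan(*o)
    return d
E
python3 -c "
from h import *
d=face();np.savez('s9.npz',**d)"
```

```text
0.031 33 -0.0003 [-0.023  0.013]
0.041 48 -0.0017 [-0.022  0.016]
0.051 36 -0.0007 [-0.022  0.016]
0.061 22 0.0002 [-0.022  0.015]
0.071 38 -0.0002 [-0.022  0.013]
0.081 46 -0.0004 [-0.02   0.016]
0.091 40 0.001 [-0.021  0.015]
0.101 30 0.0038 [-0.017  0.016]
0.111 48 0.0014 [-0.018  0.015]
0.121 47 0.0033 [-0.02   0.013]
0.131 67 0.0082 [-0.017  0.016]
0.141 33 0.0127 [-0.013  0.016]
0.151 19 0.0133 [0.003 0.015]
tilt 89.40141500881032 zmax 0.15213921653932577
units [0. 0. 0.] turn 0 toolY 171.72 tcp [ 5.308e-01 -4.000e-04  6.560e-02] F [-1.5 -0.3 -1.5] w 0.046 g 0.9 t 32.75
```

```bash
python3 -c "
from h import *
d=dict(np.load('s9.npz'));cv2.imwrite('pics/s9.png',cv2.resize(d['image'][130:300,190:300],(388,600),interpolation=2))"
```

```text
(no output)
```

View pics/s9.png

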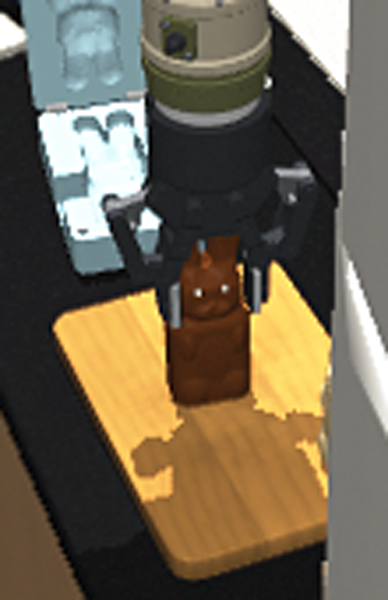

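The bunny stands upright between the fingers, with its foot edge at about crop (210,398). I'll lower a hair to be sure of contact, open slowly, and go straight up.

servo_tool(
  commands=[
    [[0,0,0.003,0],[0,0,0.006,0],[0,0,0.008,0],[0,0,0.008,0],[0,0,0.008,0]],
  ],
)

```text
clock: 33.25
ee_pos: [0.531, 0.0002, 0.0643]
ee_rot: [-0.654, 0.756, -0.0, 0.0]
ft_force: [-0.3, -0.9, 3.9]
gripper_width: 0.0458
gripper_force: 1.3
```

```bash
python3 -c "
from h import *
d=face();print([np.round(manip.get_state()['ft_force'],1).tolist() for _ in range(2)])"
```

```text
0.031 23 -0.0018 [-0.021  0.016]
0.041 30 -0.0031 [-0.021  0.015]
0.051 31 -0.0011 [-0.022  0.016]
0.061 35 -0.0012 [-0.022  0.014]
0.071 28 -0.0012 [-0.022  0.015]
0.081 44 -0.0008 [-0.016  0.015]
0.091 39 0.0004 [-0.02   0.015]
0.101 29 0.0019 [-0.018  0.015]
0.111 49 0.0005 [-0.02   0.015]
0.121 36 0.0032 [-0.019  0.016]
0.131 58 0.0078 [-0.015  0.014]
0.141 40 0.0128 [-0.014  0.016]
0.151 13 0.0126 [0.006 0.017]
tilt 88.73811830971881 zmax 0.15056940756782625
units [0. 0. 0.] turn 0 toolY 171.76 tcp [5.31e-01 2.00e-04 6.42e-02] F [-1.  -0.6  3.6] w 0.0457 g 1.2 t 33.3
[[-1.0, -0.6, 3.6], [-1.0, -0.6, 3.6]]
```

Contact is firm at 3.6 N. Ease off, release slowly, then up.

servo_tool(
  commands=[
    [[0,0,-0.002,0],[0,0,-0.003,0],[0,0,-0.003,0],[0,0,-0.003,0],[0,0,-0.003,0]],
  ],
  jaw=0.085,
)

```text
clock: 33.8
ee_pos: [0.5307, 0.0003, 0.0645]
ee_rot: [-0.654, 0.756, 0.0, -0.0]
ft_force: [0.0, 0.8, 0.1]
gripper_width: 0.0461
gripper_force: 0.0
```

servo_tool(
  commands=[
    [[0,0,0,0],[0,0,0,0],[0,0,0,0],[0,0,0,0],[0,0,0,0]],
  ],
  jaw=0.2,
)

```text
clock: 34.3
ee_pos: [0.5308, 0.0003, 0.0646]
ee_rot: [-0.654, 0.756, 0.0, 0.0]
ft_force: [-0.0, -0.5, 0.1]
gripper_width: 0.0515
gripper_force: 0.0
```

servo_tool(
  commands=[
    [[0,0,0,0],[0,0,0,0],[0,0,-0.02,0],[0,0,-0.06,0],[0,0,-0.12,0]],
  ],
  jaw=0.7,
)

```text
clock: 34.8
ee_pos: [0.5304, 0.0003, 0.0891]
ee_rot: [-0.654, 0.756, 0.0, -0.0]
ft_force: [0.2, 0.3, -0.3]
gripper_width: 0.0724
gripper_force: 0.0
```

servo_tool(
  commands=[
    [[0,0,-0.15,0],[0,0,-0.3,0],[0,0,-0.45,0],[0,0,-0.6,0],[0,0,-0.7,0]],
  ],
)

```text
clock: 35.3
ee_pos: [0.5317, 0.0001, 0.2324]
ee_rot: [-0.654, 0.756, -0.002, 0.001]
ft_force: [0.2, -0.0, -0.5]
gripper_width: 0.0723
gripper_force: 0.0
```

```bash
python3 -c "
from h import *
d=face();cv2.imwrite('pics/end.png',cv2.resize(d['image'][60:300,130:300],(425,600),interpolation=2))"
```

```text
0.031 30 -0.0019 [-0.022  0.011]
0.041 44 -0.0018 [-0.021  0.016]
0.051 39 -0.0006 [-0.022  0.014]
0.061 25 -0.0011 [-0.021  0.015]
0.071 38 -0.0014 [-0.02   0.014]
0.081 28 -0.0018 [-0.022  0.012]
0.091 33 0.0009 [-0.021  0.017]
0.101 32 0.0022 [-0.021  0.013]
0.111 44 0.0002 [-0.022  0.016]
0.121 40 0.0017 [-0.021  0.014]
0.131 36 0.0068 [-0.022  0.012]
0.141 38 0.0113 [-0.021  0.01 ]
0.151 33 0.0114 [-0.021  0.016]
0.161 8 0.0115 [-0.023  0.012]
tilt 89.68518885269444 zmax 0.15700876085936524
units [0. 0. 0.] turn 0 toolY 171.75 tcp [ 5.330e-01 -1.000e-04  2.352e-01] F [ 1.5 -0.3  2.5] w 0.0727 g 0.0 t 35.35
```

View pics/end.png

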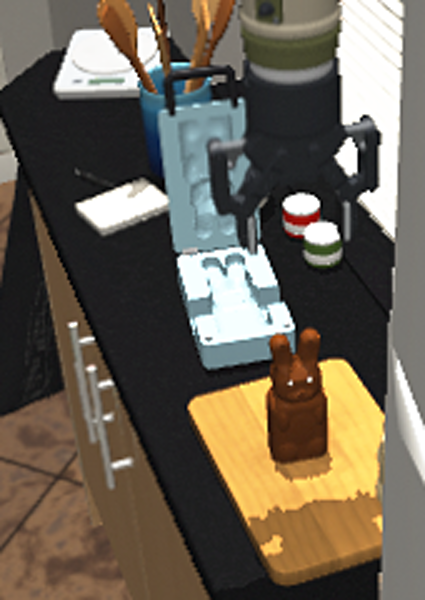

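The final picture shows the brown bunny standing upright on the board at crop (298,420). The mould is open with its lid back, the jars are in place, and the gripper is clear.

```bash
python3 -c "
from workcell import order
print(order.sign_off())"
```

```text
the job is handed in; nothing more can be done
None
```

I handed the job in at about 35 s: the lid leans back past upright, the brown bunny was laid on its back and released, and it now stands upright on the board with the gripper clear. The jars look untouched; the white bunny was out of the last camera view, but the arm stayed clear of it.

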